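Lay out the spice-weighing counter

ROBOT

A 6-joint arm with a two-finger parallel gripper is mounted at the origin on the work surface. World frame = base frame: x ahead of the robot, y to its left, z up, the work surface at z = 0. Lengths are in mm, angles in rad, forces in N, time in s.
With the tool pointing down it reaches from about 350 to 975 mm from the base axis. Payload 7.1 kg.
Tool frame: the origin (TCP) lies at the very end of the fingers, on their centre line; the grasp point (between the pads) lies 19 mm behind it; x points along the fingers, z is the direction in which the jaws open and shut, and the axes are right-handed (so a half turn about x gives the same grasp; the last joint's range is limited). The gripper opens to 88 mm and grips with 3 to 60 N. Pads are 20 mm wide; open, the fingers measure 115 mm over their backs; the gripper's body (75 mm by 178 mm) begins 61 mm behind the grasp point.
Start: joints at [-1.368, 0.423, 1.63, -0, 1.089, -0.019], TCP at [137.511, -609.668, 222.675] pointing down, gripper open.
Joint ranges: [-3, 3], [-0.9, 2.11], [0.09, 2.58], [-1.31, 4.45], [0.11, 2.69], [-2.54, 2.54]. Speed limits (rad/s): [2.39, 2.39, 3.01, 3.14, 3.14, 3.14].

INTERFACE

Orientations are given as a rotation vector (axis times angle).
In Python, from workcell import * gives the robot as it stands.
- The arm moves only by the shell command python3 -m crank 'ROWS'. ROWS is JSON, a list of rows, each a list of 3 entries, a list of its own where there are three numbers: the shift along the tool's x, y, z in cm, then the turn, a rotation vector about the tool's x, y, z in degrees, then the finger opening in cm, from 0 to 8.78. In form: [[[dx, dy, dz], [rx, ry, rz], claw], ...]. A call has 1 to 5 rows; each row shifts and turns the commanded pose from where the row before left it, along the tool's axes as they then stand; what a row does not reach is not made up. A row lasts 1/8 s, in which the tool goes at most 62.5 mm and 10.7 degrees, less where a joint would pass 70% of its speed; a pose out of reach is approached as far as the arm can. A call with a gripper value outside its range is refused whole. The fingers move at their own pace and stop on an object; the grip force is fixed at half the most. Time passes only in rows, so rows that do not move let the fingers close. It gives the time, the measured TCP pose, the force and the opening at its end, in the units of the state.
- get_obs(): the state, without advancing time (a new reading comes with each control period).
- get_image(name): name is "side" or "top"; returns a dict with "pixels" (480x640x3 uint8, red, green, blue), "mtx" (3x3 intrinsics, pixels), "view" (4x4, takes a point from world to camera coordinates). Camera axes: x right, y down, z forward; pixel columns grow to the right and rows downward; lengths in mm; the calibration is good to about 2 mm. A picture is of the moment at which its call begins. There is no depth.
- close_job(): hands the job in, once; it reports no verdict.
The state is a dict: "t": time; "qpos": joint angles; "qvel": joint speeds; "joint_torque": joint torques, N m; "ee_pos": TCP position; "orientation": TCP orientation; "ft_force": force on the tool from outside, world axes, zero at the start; "moment": the same for the moment, N m; "width": finger opening in mm.
Only numpy, scipy, OpenCV 4.12 (cv2) and the standard library are available. Lean on these libraries where they do the work, as an engineer would, in place of code of your own. Each camera call takes 0.05 s, during which the arm holds its last target.

TASK

Lay out the counter for weighing a customer's spice blend, with left, right and behind seen from the robot and square with the scale: stand the empty steel cup in the middle of the scale's plate; stand the red jar midway between the scale and the spoon tray, level with the middle of the plate; the yellow jar directly behind the red one (on its far side from the robot) with a gap of 3 cm between the two jars; and the customer's blue tin at the scale's other side, the one away from the spoon tray, level with the middle of the plate and with a gap of 3 cm to the scale's side. Stand all four upright and let go of them. Leave the green jar, the brown jar, the mortar and the pepper mill where they are, and knock nothing over.

Things in the scene. Friction and masses are not known exactly. Their poses are not given: they have to be found in the camera images.
- scale_plate (a point): white digital scale with a square steel plate, fixed; the point is the middle of the plate's top, 40 mm above the counter. Plate 120 x 120 mm; housing 34 mm high, 140 mm wide (70 mm either side of the point along y), x from -102 mm (display, nearest the robot) to +67 mm. Axes: x away from the robot, y left, z up. The spoon tray is 340 mm off along its y axis, either way.
- spoon_tray: low open steel tray with four measuring spoons, fixed to the counter, 140 mm wide along y, 170 mm deep along x, 15 mm high; the origin is the centre of its underside, on the counter, on the line through the middle of the scale's plate.
- cup_center (a point): empty open straight-sided steel weighing cup, 58 mm across outside, 60 mm high, wall 3 mm, 0.11 kg, standing mouth up; the point is its centre, 30 mm above its underside. To be stood on the scale's plate.
- red_jar_center (a point): closed round glass jar with red contents and a red lid, 54 mm across and 80 mm high, 0.2 kg; the point is its centre, 40 mm above its underside. To be stood between scale and spoon tray.
- yellow_jar_center (a point): closed round glass jar with yellow contents and a yellow lid, 54 mm across and 80 mm high, 0.2 kg; the point is its centre, 40 mm above its underside. To be stood behind the red jar.
- blue_tin_center (a point): closed round blue tin with a blue lid, 55 mm across, 65 mm high, 0.12 kg; the point is its centre, 32.5 mm above its underside. To be stood at the scale's free side.
- green_jar_center (a point): closed round glass jar with green contents and a green lid, 54 mm across and 80 mm high, 0.2 kg; the point is its centre, 40 mm above its underside. Not part of the job: leave it where it stands.
- brown_jar_center (a point): closed round glass jar with dark brown contents and a dark brown lid, 54 mm across and 80 mm high, 0.2 kg; the point is its centre, 40 mm above its underside. Not part of the job: leave it where it stands.
- mortar: grey stone mortar with its pestle, 112 mm across, 70 mm high (pestle to 116 mm), heavy; the origin is the centre of its underside. Leave it alone.
- mill: dark wooden pepper mill, 56 mm across, 140 mm high; the origin is the centre of its underside. Leave it alone.
There are look-alikes about, which are no part of the job. Leave any purple look-alike of the part that bears scale_plate alone. Leave any pink look-alike of the part that bears yellow_jar_center alone.

How it is judged (in metres and radians):
At the end, for the whole second after the job is handed in: Upright, released, at rest: cup on the plate, 12 mm from its middle at most; red jar midway (170 mm, 13 mm either way) and level with the plate within 15 mm; yellow behind red, gap 15 to 45 mm, within 20 mm of the midway line; tin at the free side, gap 15 to 45 mm, level within 15 mm (horizontal distance between cup_center and scale_plate below 0.012 m and z of cup_center in the frame of scale_plate between 0.026 and 0.034 m and angle between each of cup_center, red_jar_center, yellow_jar_center, blue_tin_center's own z axis and vertical below 0.1 rad and linear speed of each of cup, red_jar, yellow_jar, blue_tin below 0.02 m/s and contact force between the fingers and cup below 0.1 N and horizontal distance between red_jar_center and scale_plate between 0.157 and 0.183 m and horizontal distance between red_jar_center and spoon_tray between 0.157 and 0.183 m and x of red_jar_center in the frame of scale_plate between -0.015 and 0.015 m and height (world z) of red_jar_center between 0.036 and 0.044 m and contact force between the fingers and red_jar below 0.1 N and horizontal distance between yellow_jar_center and red_jar_center between 0.069 and 0.099 m and x of yellow_jar_center in the frame of scale_plate above 0.055 m and (y of yellow_jar_center in the frame of scale_plate between 0.15 and 0.19 m or y of yellow_jar_center in the frame of scale_plate between -0.19 and -0.15 m) and horizontal distance between yellow_jar_center and spoon_tray below 0.22 m and height (world z) of yellow_jar_center between 0.036 and 0.044 m and contact force between the fingers and yellow_jar below 0.1 N and (y of blue_tin_center in the frame of scale_plate between 0.1125 and 0.1425 m or y of blue_tin_center in the frame of scale_plate between -0.1425 and -0.1125 m) and x of blue_tin_center in the frame of scale_plate between -0.015 and 0.015 m and horizontal distance between blue_tin_center and spoon_tray above 0.4 m and height (world z) of blue_tin_center between 0.0285 and 0.0365 m and contact force between the fingers and blue_tin below 0.1 N); the robot touches nothing.
It fails at once if the green jar is moved by more than 20 mm or knocked over (distance of green_jar_center from where it was at the start of the episode above 0.02 m or angle between green_jar_center's own z axis and vertical above 0.5 rad).
It fails at once if the brown jar is moved by more than 20 mm or knocked over (distance of brown_jar_center from where it was at the start of the episode above 0.02 m or angle between brown_jar_center's own z axis and vertical above 0.5 rad).
It fails at once if the mortar is moved by more than 20 mm or knocked over (distance of mortar from where it was at the start of the episode above 0.02 m or angle between mortar's own z axis and vertical above 0.5 rad).
It fails at once if the mill is moved by more than 20 mm or knocked over (distance of mill from where it was at the start of the episode above 0.02 m or angle between mill's own z axis and vertical above 0.5 rad).
It fails at once if the cup, red jar, yellow jar or blue tin is knocked over (angle between any of cup_center, red_jar_center, yellow_jar_center, blue_tin_center's own z axis and vertical above 0.7 rad).
It also fails if it takes over 106 s, if anything falls off the work surface, if the arm or the gripper's body presses on something with over 40 N, if the wrist force passes 120 N, or if a joint passes its speed limit or range.

## Working session

There is one attempt and no reset: what is moved stays moved. The work goes in short steps, Python scripts to look and compute and a shell command to move; the robot and the scene stay as the last step left them, time stands still between calls to the robot, and variables do not carry over. Pictures are saved under pics/ and viewed, and the job is handed in when it is done.

```bash
ls; mkdir -p pics; python3 - <<'E'
from workcell import *
import cv2
o=get_obs(); print({k:o[k] for k in ('t','ee_pos','orientation','width','ft_force')})
for n in ("side","top"):
    d=get_image(n); cv2.imwrite(f"pics/{n}0.png",d["pixels"][:,:,::-1]); print(d["mtx"],d["view"])
E
```

```text
pics
{'t': 0.0, 'ee_pos': array([ 137.39974494, -609.13799359,  221.90447458]), 'orientation': array([ 1.04523894,  1.30719759, -1.04364994]), 'width': 88.09491529611529, 'ft_force': array([ 0.26685489, -0.32389445, -0.45631108])}
[[561.20809666   0.         328.11463032]
 [  0.         561.20809666 243.92580792]
 [  0.           0.           1.        ]] [[-9.64637628e-01  2.62928759e-01  1.85125656e-02  5.38732874e+02]
 [ 1.33027518e-01  5.46279966e-01 -8.26971510e-01 -2.40547856e+01]
 [-2.27547636e-01 -7.95265154e-01 -5.61938971e-01  1.80207213e+03]
 [ 0.00000000e+00  0.00000000e+00  0.00000000e+00  1.00000000e+00]]
[[585.94701792   0.         327.38576654]
 [  0.         585.94701792 241.07674504]
 [  0.           0.           1.        ]] [[-2.69547245e-02 -9.99549281e-01  1.32166058e-02  1.17830640e+01]
 [-9.92641104e-01  2.52023270e-02 -1.18441888e-01  5.35809769e+02]
 [ 1.18055414e-01 -1.63119146e-02 -9.92873023e-01  1.57970656e+03]
 [ 0.00000000e+00  0.00000000e+00  0.00000000e+00  1.00000000e+00]]
```

View pics/side0.png

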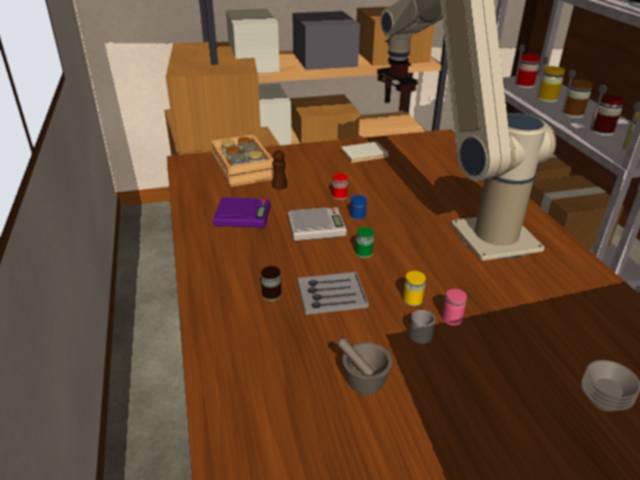

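View pics/top0.png

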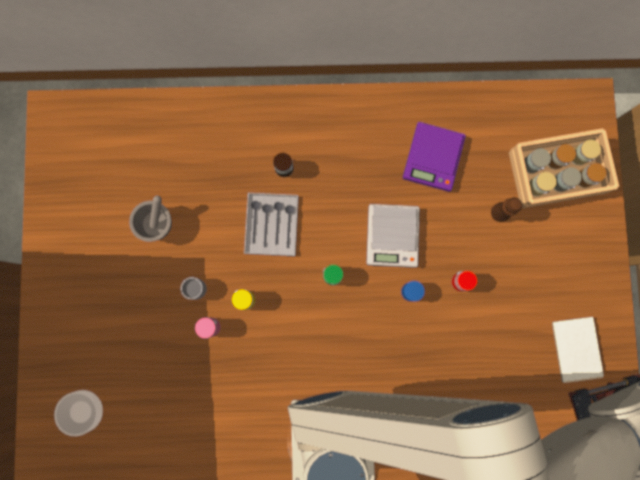

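The top view (image up = +x, image right = −y) shows the scale at (393,235) and the tray at (272,224), so the tray is on the left. The red jar is at (466,281), blue (413,291), green (333,275), yellow (242,299), cup (192,288), brown (283,164), mill (505,210) and mortar (150,221). The purple scale at (435,157) and the pink jar at (206,328) are the decoys. Next I zoom in and measure.

```bash
cat > h.py <<'E'
from workcell import *
import cv2, numpy as np
def ray(d,uv,z):
    R=d["view"][:3,:3];t=d["view"][:3,3];c=-R.T@t
    v=R.T@np.linalg.inv(d["mtx"])@np.array([uv[0],uv[1],1.]);return c+v*(z-c[2])/v[2]
def proj(d,p):
    q=d["view"][:3,:3]@np.asarray(p,float)+d["view"][:3,3];q=d["mtx"]@q;return q[:2]/q[2]
def zoom(d,u0,v0,w,h,k,name):
    c=d["pixels"][v0:v0+h,u0:u0+w,::-1];cv2.imwrite("pics/"+name,cv2.resize(c,None,fx=k,fy=k,interpolation=cv2.INTER_CUBIC))
HUE=dict(red=(174,6),yellow=(22,34),blue=(105,122),green=(50,80),pink=(160,173))
def masks(d,name,box=None):
    hsv=cv2.cvtColor(d["pixels"],cv2.COLOR_RGB2HSV);a,b=HUE[name];H=hsv[...,0]
    m=((H>=a)&(H<=b)) if a<=b else ((H>=a)|(H<=b))
    m=(m&(hsv[...,1]>140)&(hsv[...,2]>60)).astype(np.uint8)
    n,l,s,c=cv2.connectedComponentsWithStats(m)
    return [(tuple(int(x) for x in s[i]),c[i].round(2)) for i in range(1,n) if s[i][4]>40]
E
python3 - <<'E'
from h import *
T=get_image("top");S=get_image("side")
for k in HUE:
    print(k,'T',masks(T,k)); print('   S',masks(S,k))
zoom(T,170,180,160,120,5,"z1.png");zoom(T,310,180,200,150,4,"z2.png");zoom(S,260,160,160,120,5,"z3.png");zoom(S,290,240,200,150,4,"z4.png")
E
```

```text
red T [((457, 271, 21, 20, 314), array([466.82, 280.5 ])), ((452, 275, 9, 16, 49), array([454.27, 282.92]))]
   S [((521, 54, 20, 8, 137), array([530.21,  57.52])), ((516, 69, 22, 17, 280), array([525.84,  77.39])), ((333, 173, 15, 9, 110), array([339.85, 176.88])), ((332, 185, 16, 14, 172), array([339.2 , 192.12])), ((445, 288, 23, 15, 218), array([455.83, 294.48])), ((442, 300, 25, 27, 409), array([452.34, 314.56]))]
yellow T [((232, 289, 23, 21, 371), array([242.49, 299.3 ]))]
   S [((545, 67, 20, 8, 118), array([554.14,  70.19])), ((538, 82, 23, 18, 301), array([549.11,  90.84])), ((406, 271, 20, 13, 207), array([415.23, 277.11])), ((404, 286, 20, 19, 246), array([412.91, 296.46]))]
blue T [((403, 282, 20, 18, 290), array([412.72, 290.97]))]
   S [((351, 196, 15, 23, 296), array([358.11, 206.66]))]
green T [((325, 266, 18, 17, 246), array([333.04, 274.  ]))]
   S [((358, 227, 15, 10, 125), array([364.87, 231.72])), ((357, 243, 16, 13, 154), array([363.97, 249.51]))]
pink T []
   S []
```

View pics/z1.png

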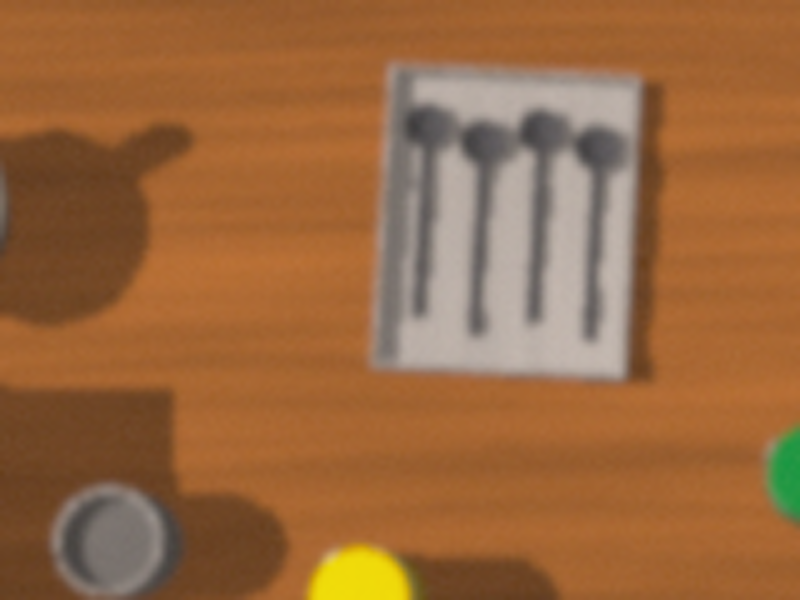

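View pics/z2.png

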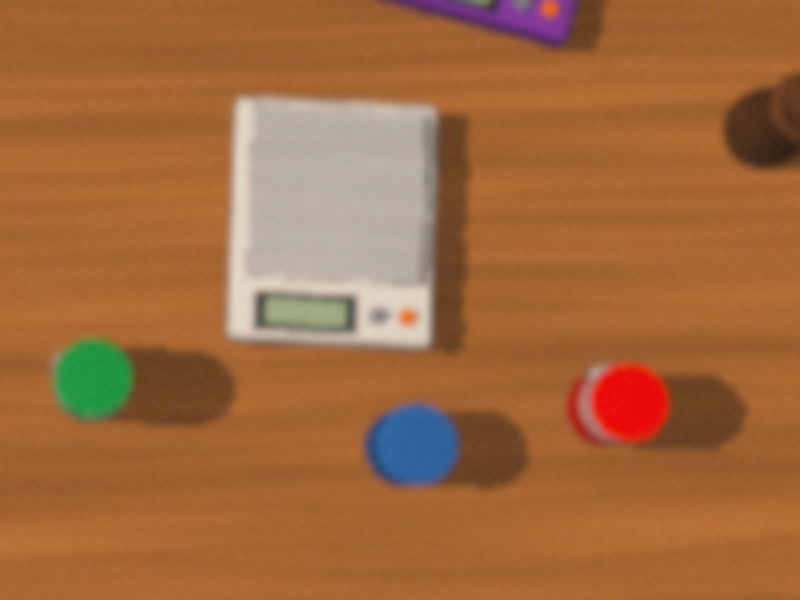

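View pics/z3.png

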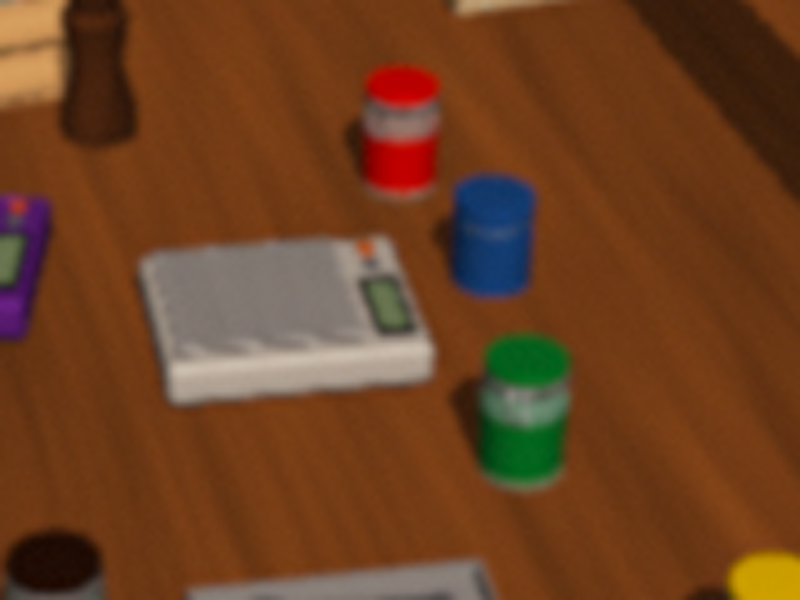

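View pics/z4.png

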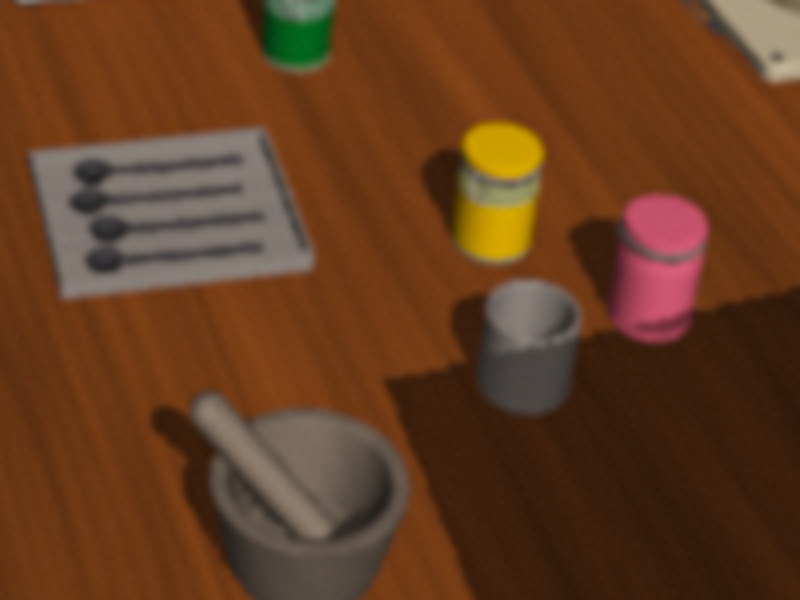

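```bash
python3 - <<'E'
from h import *
T=get_image("top");S=get_image("side")
P=lambda x,y,u0,v0,k:(u0+(x+.5)/k-.5,v0+(y+.5)/k-.5)
def show(n,a): print(n,np.round(a[:2],1))
sc=[ray(T,P(*p,310,180,4),34) for p in[(238,97),(437,106),(432,348),(229,340)]]
tr=[ray(T,P(*p,170,180,5),15) for p in[(388,63),(641,76),(628,380),(373,368)]]
for n,c in(('scale',sc),('tray',tr)):
    c=np.array(c)[:,:2]; print(n,c.round(1).tolist(),'sides',[np.linalg.norm(c[i]-c[(i+1)%4]).round(1) for i in range(4)],'ctr',c.mean(0).round(1))
    r=(c[0]-c[3])+(c[1]-c[2]); l=(c[0]-c[1])+(c[3]-c[2]); print(' yaw',np.degrees(np.arctan2(r[1],r[0])),np.degrees(np.arctan2(-l[0],l[1])))
# side-view top face corners: far-left(142,255) far.. 
ss=np.array([ray(S,P(*p,260,160,5),34) for p in[(140,258),(388,238),(434,350),(168,372)]])
print('side scale',ss[:,:2].round(1).tolist(),ss.mean(0))
st=np.array([ray(S,P(*p,290,240,4),15) for p in[(30,151),(265,129),(314,254),(64,282)]])
print('side tray',st[:,:2].round(1).tolist(),st.mean(0))
# objects
show('red T',ray(T,(466.9,280.4),80));show('red S',ray(S,(339.85,176.88),80))
show('grn T',ray(T,(333,274),80));show('grn S',ray(S,(364.87,231.6),80))
show('yel T',ray(T,(241.8,299.3),80));show('yel S',ray(S,(415.2,277),80))
show('blu T',ray(T,(413.2,290.6),65));show('blu S',ray(S,P(495,198,260,160,5),65))
show('cup T',ray(T,P(110,540,170,180,5),60));show('cup S',ray(S,P(531,314,290,240,4),60))
show('pink T',ray(T,(205.7,327.7),80));show('pink S',ray(S,P(665,226,290,240,4),80))
show('brown T',ray(T,(283,161),80)); show('mill T',ray(T,(513,206),140)); show('mort T',ray(T,(150,220),70))
E
```

```text
scale [[636.5, -120.6], [626.8, -258.4], [459.0, -247.3], [468.1, -108.5]] sides [np.float64(138.1), np.float64(168.1), np.float64(139.1), np.float64(168.8)] ctr [ 547.6 -183.7]
 yaw -3.9478707208464536 -3.8880485828853977
tray [[681.5, 218.4], [670.6, 76.9], [499.7, 87.7], [510.0, 228.5]] sides [np.float64(141.9), np.float64(171.3), np.float64(141.2), np.float64(171.8)] ctr [590.5 152.9]
 yaw -3.495720098624614 -4.282531408612863
side scale [[627.8, -254.0], [462.1, -241.0], [472.1, -101.5], [639.1, -116.1]] [ 550.25810674 -178.1580741    34.        ]
side tray [[670.0, 76.1], [501.2, 91.2], [511.2, 230.7], [679.1, 217.9]] [590.37689862 153.96243509  15.        ]
red T [ 415.7 -368.9]
red S [ 418.7 -363.5]
grn T [442. -14.]
grn S [444.3 -10. ]
yel T [381.7 227.8]
yel S [384.3 231.8]
blu T [ 393.  -227.3]
blu S [ 394.3 -224.1]
cup T [416.8 363.8]
cup S [419.2 367. ]
pink T [310.3 322.7]
pink S [314.5 330.8]
brown T [751.6 112.9]
mill T [ 602.4 -484.2]
mort T [600.5 473. ]
```

```bash
cat >> h.py <<'E'
from scipy.spatial.transform import Rotation as Ro
def st(): 
    o=get_obs();R=Ro.from_rotvec(o["orientation"]).as_matrix();return o,R
def go(target,yawz=None,pos=None):
    """shift in tool axes (cm) and turn about tool x (deg) to reach target TCP (mm); yawz: wanted world heading (deg) of tool z, mod 180"""
    o,R=st();d=np.array(target)-o["ee_pos"]
    print('t %.2f'%o['t'],'tcp',o["ee_pos"].round(1),'w %.1f'%o['width'],'q',o['qpos'].round(2),'F',o['ft_force'].round(1))
    a=np.degrees(np.arctan2(R[1,2],R[0,2]));print('tilt',np.degrees(np.arccos(-R[2,0])).round(2),'zhead %.1f'%a)
    print('shift cm (current axes)',(R.T@d/10).round(2))
    if yawz is not None:
        # a turn +r about tool x (down) turns heading by -r
        r=-((yawz-a+90)%180-90);print('turn x',round(r,1),'alt',round(r-180*np.sign(r),1))
        R2=R@Ro.from_rotvec([np.radians(r),0,0]).as_matrix();print('shift cm (after turn)',(R2.T@d/10).round(2))
E
python3 - <<'E'
from h import *
o,R=st();print(R.round(3))
go([416.7,-367,150],86)
E
```

```text
[[-0.     0.975  0.22 ]
 [ 0.001  0.22  -0.975]
 [-1.    -0.    -0.001]]
t 0.30 tcp [ 137.5 -609.5  222.4] w 87.8 q [-1.37  0.42  1.63 -0.    1.09 -0.02] F [ 1.1 -0.1  0.5]
tilt 0.03 zhead -77.3
shift cm (current axes) [  7.25  32.57 -17.51]
turn x 16.7 alt -163.3
shift cm (after turn) [  7.25  26.16 -26.13]
```

```bash
python3 -m crank '[[[0,0,0],[8.35,0,0],8.78],[[0,0,0],[8.35,0,0],8.78],[[1,3.7,-3.7],[0,0,0],8.78],[[1,3.7,-3.7],[0,0,0],8.78],[[1,3.7,-3.7],[0,0,0],8.78]]'; python3 - <<'E'
from h import *
go([416.7,-367,150],86)
E
```

```text
t: 0.92
ee_pos: [256.9, -505.7, 192.5]
orientation: [1.261, 1.175, -1.261]
ft_force: [0.2, -0.9, -1.1]
width: 87.6
t 0.93 tcp [ 256.9 -505.7  192.5] w 87.6 q [-1.12  0.38  1.78  0.    0.98  0.52] F [ 0.2 -0.9 -1.1]
tilt 0.02 zhead -94.0
shift cm (current axes) [  4.25  14.97 -14.96]
turn x -0.0 alt 180.0
shift cm (after turn) [  4.25  14.98 -14.95]
```

```bash
python3 -m crank '[[[1,3.75,-3.75],[0,0,0],8.78],[[1,3.75,-3.75],[0,0,0],8.78],[[1,3.75,-3.75],[0,0,0],8.78],[[1.2,3.75,-3.75],[0,0,0],8.78],[[0,0,0],[0,0,0],8.78]]'; python3 - <<'E'
from h import *
go([416.7,-367,30],86)
T=get_image("top");S=get_image("side")
zoom(T,400,200,140,120,5,"a1.png");zoom(S,280,110,140,120,5,"a2.png")
o,R=st()
for s in(1,-1):print(proj(T,o['ee_pos']+s*R[:,2]*44),proj(S,o['ee_pos']+s*R[:,2]*44))
E
```

```text
t: 1.55
ee_pos: [417.8, -365.0, 149.9]
orientation: [1.258, 1.179, -1.257]
ft_force: [-0.2, -0.0, -0.1]
width: 87.7
t 1.55 tcp [ 417.8 -365.   149.9] w 87.7 q [-0.74  0.42  1.84  0.    0.89  0.9 ] F [-0.2 -0.  -0.1]
tilt 0.09 zhead -93.7
shift cm (current axes) [11.99 -0.08  0.22]
turn x 0.3 alt -179.7
shift cm (after turn) [11.99 -0.08  0.22]
[490.52171962 279.52487832] [338.14457503 152.34892241]
[455.90894988 278.07159415] [343.69343156 163.44157697]
```

View pics/a1.png

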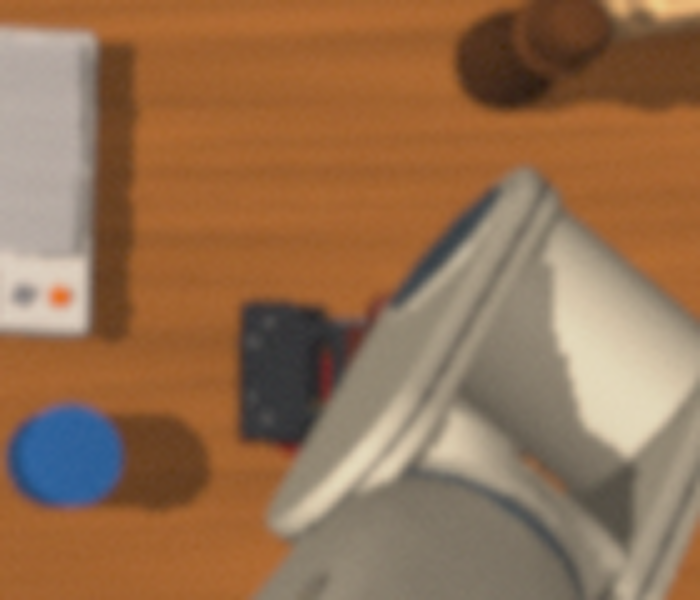

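View pics/a2.png

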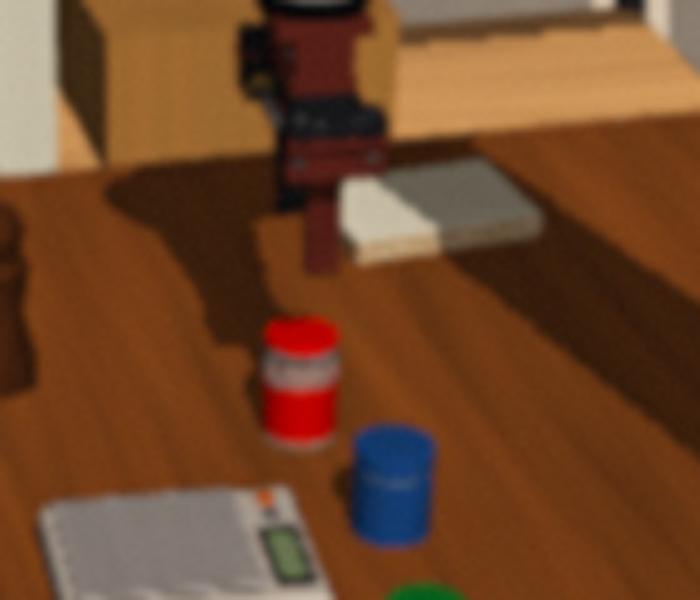

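Side view: the near fingertip is at about (343.6,163.6), against a predicted (343.7,163.4), so the calibration agrees with the arm. The red jar stands directly underneath at (340,180). Descending and gripping.

```bash
python3 -m crank '[[[4.5,-0.05,0.1],[0,0,0],8.78],[[4.5,0,0],[0,0,0],8.78],[[3.2,0,0],[0,0,0],8.78],[[0,0,0],[0,0,0],4],[[0,0,0],[0,0,0],4]]';python3 -m crank '[[[0,0,0],[0,0,0],4],[[0,0,0],[0,0,0],4],[[0,0,0],[0,0,0],4],[[0,0,0],[0,0,0],4]]'; python3 - <<'E'
from h import *
go([578,-15,150],86)
S=get_image("side");zoom(S,280,110,140,120,5,"a3.png")
E
```

```text
t: 2.28
ee_pos: [415.5, -369.8, 29.9]
orientation: [1.261, 1.173, -1.261]
ft_force: [-0.5, -0.8, 0.4]
width: 71.2
t: 2.78
ee_pos: [416.1, -369.2, 30.1]
orientation: [1.26, 1.173, -1.26]
ft_force: [-2.0, -0.4, 7.4]
width: 53.4
t 2.77 tcp [ 416.1 -369.2   30.1] w 53.4 q [-0.75  0.61  1.88 -0.    0.65  0.89] F [-2.  -0.4  7.4]
tilt 0.13 zhead -94.0
shift cm (current axes) [-12.03  13.71 -36.44]
turn x 0.0 alt -180.0
shift cm (after turn) [-12.03  13.7  -36.44]
```

View pics/a3.png

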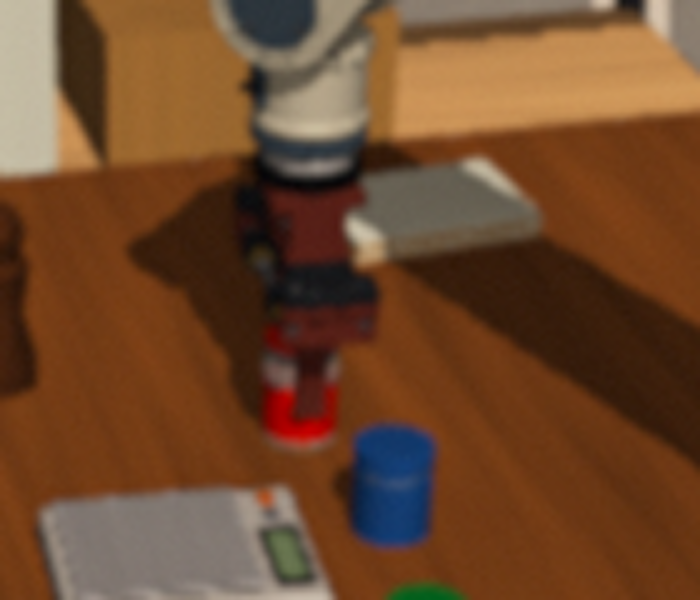

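```bash
python3 -m crank '[[[-2,0,0],[0,0,0],4],[[-4,0,0],[0,0,0],4],[[-4,0,0],[0,0,0],4],[[0,1,-2.4],[0,0,0],4],[[0,1.7,-4.5],[0,0,0],4]]';python3 -m crank '[[[0,1.7,-4.5],[0,0,0],4],[[0,1.7,-4.5],[0,0,0],4],[[0,1.7,-4.5],[0,0,0],4],[[0,1.7,-4.5],[0,0,0],4],[[0,1.7,-4.5],[0,0,0],4]]';python3 -m crank '[[[0,1.4,-4.5],[0,0,0],4],[[0,1,-2.4],[0,0,0],4],[[0,0,0],[0,0,0],4],[[0,0,0],[0,0,0],4]]'; python3 - <<'E'
from h import *
go([578,-15,33],86)
S=get_image("side");zoom(S,230,120,200,150,4,"a4.png")
E
```

```text
t: 3.45
ee_pos: [447.7, -301.9, 129.8]
orientation: [1.262, 1.172, -1.261]
ft_force: [1.2, -0.3, -2.3]
width: 53.7
t: 4.08
ee_pos: [548.1, -81.3, 129.0]
orientation: [1.26, 1.175, -1.26]
ft_force: [0.2, -0.6, -2.8]
width: 53.8
t: 4.58
ee_pos: [575.8, -16.1, 128.6]
orientation: [1.26, 1.176, -1.261]
ft_force: [0.3, -0.1, -2.4]
width: 53.7
t 4.58 tcp [575.8 -16.1 128.6] w 53.7 q [-0.05  0.48  1.8  -0.    0.86  1.59] F [ 0.3 -0.1 -2.4]
tilt 0.04 zhead -94.0
shift cm (current axes) [ 9.56  0.22 -0.13]
turn x 0.0 alt -180.0
shift cm (after turn) [ 9.56  0.22 -0.13]
```

View pics/a4.png

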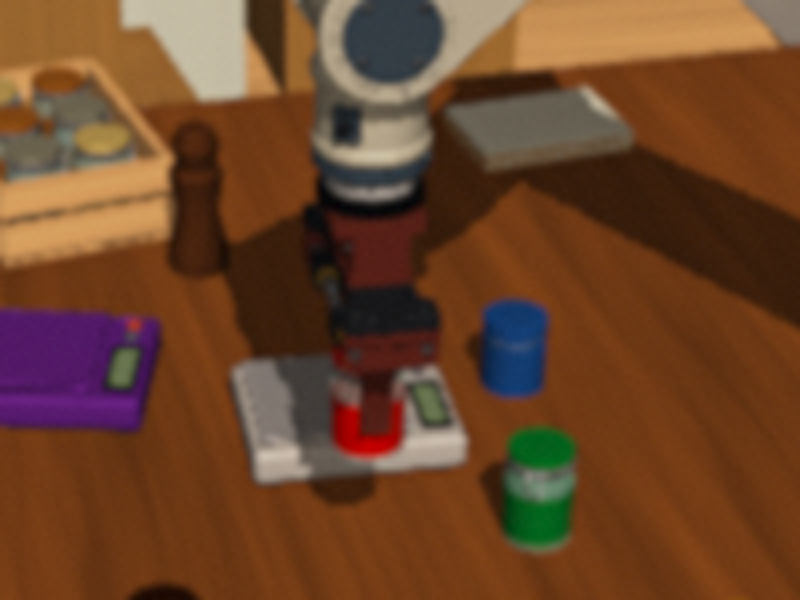

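The jar is held upright. Lowering and releasing it.

```bash
python3 -m crank '[[[4,0.1,-0.1],[0,0,0],4],[[4,0,0],[0,0,0],4],[[1.3,0,0],[0,0,0],4],[[0.5,0,0],[0,0,0],4],[[0,0,0],[0,0,0],4]]';python3 -m crank '[[[0,0,0],[0,0,0],4],[[0,0,0],[0,0,0],8.78],[[0,0,0],[0,0,0],8.78],[[0,0,0],[0,0,0],8.78],[[0,0,0],[0,0,0],8.78]]';python3 -m crank '[[[-4,0,0],[0,0,0],8.78],[[-5,0,0],[0,0,0],8.78],[[-3,0,-3],[0,0,0],8.78],[[0,0,-5],[0,0,0],8.78]]'; python3 - <<'E'
from h import *
go([382.6,229,150],86)
S=get_image("side");T=get_image("top");zoom(S,230,120,200,150,4,"a5.png");zoom(T,230,150,200,150,4,"a6.png")
for k in('red','green'):print(k,[(m,ray(S,m[1],80)[:2].round(1)) for m in masks(S,k)],[(m,ray(T,m[1],80)[:2].round(1)) for m in masks(T,k)])
E
```

```text
t: 5.25
ee_pos: [578.1, -15.2, 31.5]
orientation: [1.261, 1.174, -1.26]
ft_force: [0.3, 0.1, -1.9]
width: 53.5
t: 5.88
ee_pos: [577.6, -14.8, 30.8]
orientation: [1.26, 1.175, -1.26]
ft_force: [-0.9, 0.1, -0.4]
width: 86.9
t: 6.38
ee_pos: [585.1, 64.9, 153.8]
orientation: [1.265, 1.17, -1.258]
ft_force: [1.3, -0.5, -0.4]
width: 87.5
t 6.38 tcp [585.1  64.9 153.8] w 87.5 q [ 0.09  0.45  1.77 -0.    0.92  1.73] F [ 1.3 -0.5 -0.4]
tilt 0.32 zhead -94.1
shift cm (current axes) [  0.27 -21.39 -14.91]
turn x -0.1 alt 179.9
shift cm (after turn) [  0.27 -21.35 -14.96]
red [(((317, 178, 26, 21, 328), array([329.81, 187.82])), array([ 473.7, -295. ])), (((320, 210, 26, 11, 203), array([332.11, 215.14])), array([ 513.6, -123.1])), (((312, 224, 22, 20, 246), array([323.74, 235.28])), array([568. , -19.5])), (((311, 247, 19, 16, 218), array([320.27, 255.38])), array([603.4,  76.4])), (((445, 288, 23, 15, 212), array([456.  , 294.51])), array([311.3, 324.9])), (((442, 301, 25, 26, 407), array([452.45, 314.52])), array([353.9, 393.1]))] [(((332, 215, 10, 21, 136), array([336.46, 225.26])), array([572.2, -26.9]))]
green [(((357, 227, 16, 10, 126), array([364.81, 231.72])), array([444.7,  -9.4])), (((357, 243, 16, 13, 155), array([363.93, 249.48])), array([476.3,  77.9]))] []
```

View pics/a5.png

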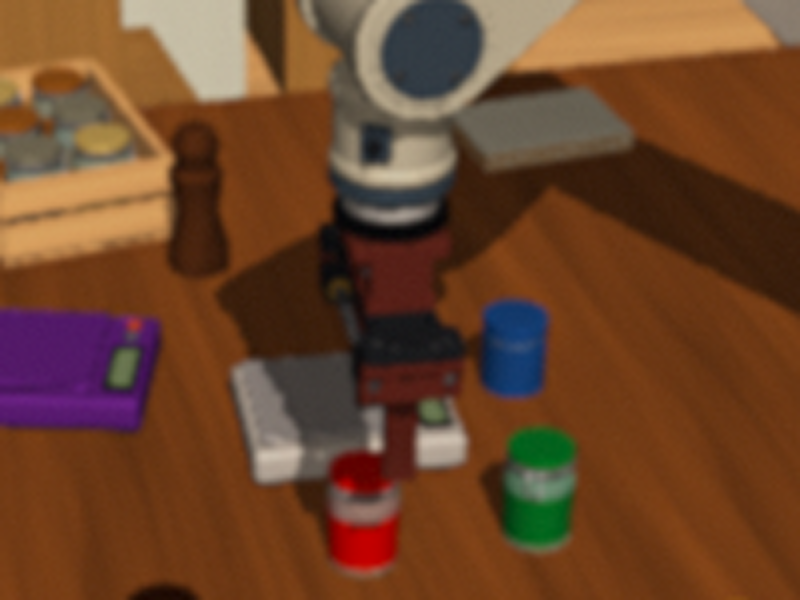

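View pics/a6.png

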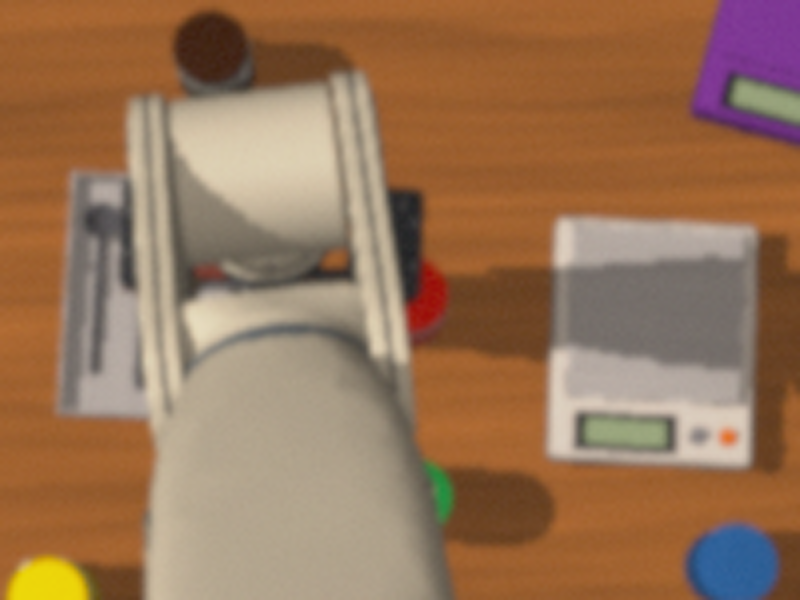

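```bash
python3 -m crank '[[[0,-3.5,-2.5],[0,0,0],8.78],[[0,-3.5,-2.5],[0,0,0],8.78],[[0,-3.5,-2.5],[0,0,0],8.78],[[0,-3.5,-2.5],[0,0,0],8.78],[[0,-3.5,-2.5],[0,0,0],8.78]]';python3 -m crank '[[[0,-3.5,-2.2],[0,0,0],8.78],[[0,0,0],[0,0,0],8.78],[[0,0,0],[0,0,0],8.78]]'; python3 - <<'E'
from h import *
go([383,229.5,30],86)
S=get_image("side");T=get_image("top");zoom(S,350,200,160,120,5,"b1.png");zoom(T,260,180,200,150,4,"b2.png")
for k in('red','green'):print(k,[(m,ray(S,m[1],80)[:2].round(1)) for m in masks(S,k)],[(m,ray(T,m[1],80)[:2].round(1)) for m in masks(T,k)])
E
```

```text
t: 7.1
ee_pos: [416.0, 201.9, 150.4]
orientation: [1.26, 1.175, -1.261]
ft_force: [-0.2, 0.7, 0.8]
width: 87.9
t: 7.48
ee_pos: [384.3, 226.0, 150.7]
orientation: [1.26, 1.175, -1.26]
ft_force: [0.5, 0.1, 0.0]
width: 87.6
t 7.47 tcp [384.3 226.  150.7] w 87.6 q [ 0.51  0.27  2.07 -0.    0.8   2.15] F [0.5 0.1 0. ]
tilt 0.02 zhead -94.0
shift cm (current axes) [12.07 -0.15 -0.34]
turn x 0.0 alt -180.0
shift cm (after turn) [12.07 -0.15 -0.34]
red [(((521, 54, 20, 8, 137), array([530.21,  57.52])), array([-1059. , -1533.3])), (((516, 69, 21, 17, 277), array([525.84,  77.45])), array([ -833.8, -1212.7])), (((608, 100, 15, 5, 41), array([615.46, 102.32])), array([-1049.7,  -792.1])), (((416, 201, 26, 22, 334), array([428.25, 211.21])), array([212.3, -75.3])), (((312, 233, 18, 11, 163), array([320.52, 237.88])), array([580.6,  -8.4])), (((419, 234, 28, 13, 206), array([431.92, 240.47])), array([269.3,  81.2])), (((312, 247, 18, 16, 224), array([320.33, 255.29])), array([603.2,  76.1])), (((420, 248, 10, 17, 125), array([424.64, 256.45])), array([322.2, 150.6])), (((445, 288, 23, 14, 216), array([456.05, 294.56])), array([311.2, 325.1])), (((442, 301, 24, 26, 412), array([452.42, 314.59])), array([354.1, 393.3]))] [(((323, 214, 20, 22, 340), array([332.07, 224.51])), array([574.5, -15.2]))]
green [(((357, 227, 17, 10, 138), array([365.29, 231.52])), array([443. , -10.1])), (((357, 243, 16, 13, 156), array([363.98, 249.46])), array([476.1,  77.8]))] [(((325, 265, 17, 18, 248), array([333.03, 273.9 ])), array([442.3, -14. ]))]
```

View pics/b1.png

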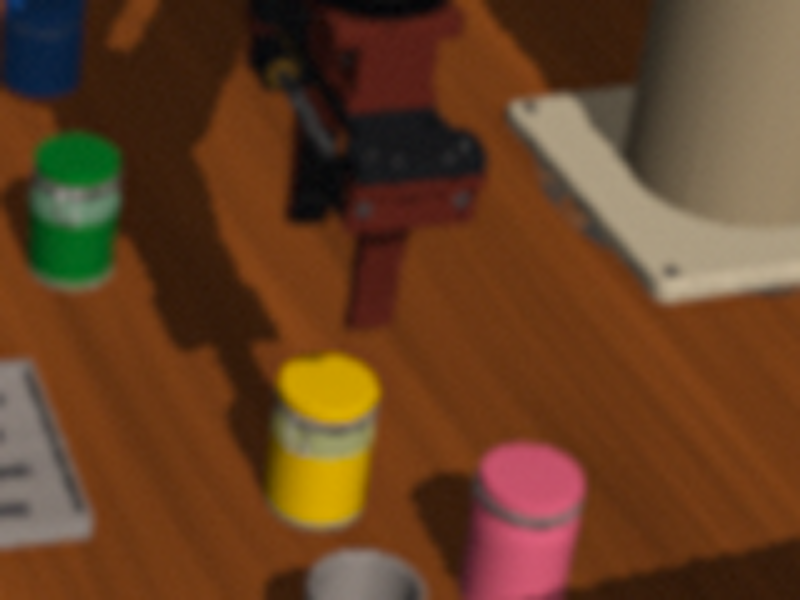

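View pics/b2.png

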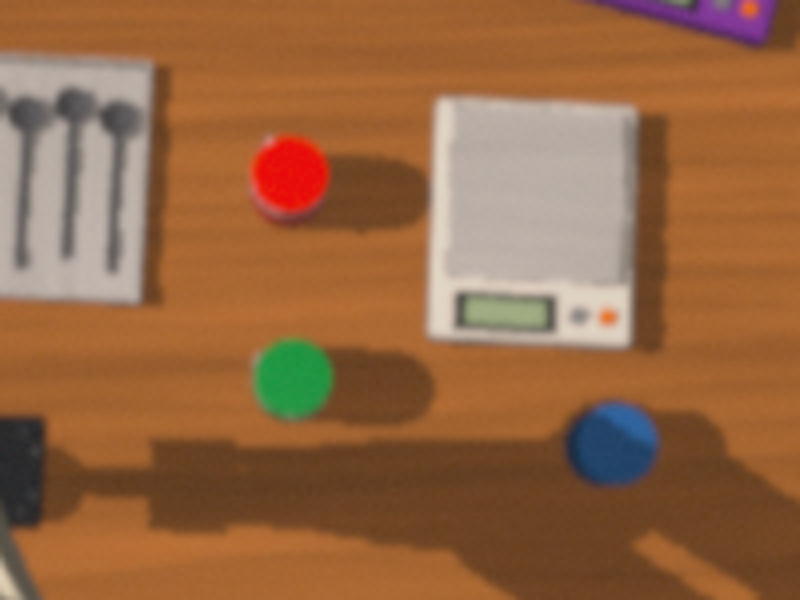

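Red stands at its target: in the top view its lid is at (332,223.5), which gives (577.7, −15). Gripping yellow.

```bash
python3 -m crank '[[[4.5,-0.1,-0.35],[0,0,0],8.78],[[4.5,0,0],[0,0,0],8.78],[[3,0,0],[0,0,0],8.78],[[0,0,0],[0,0,0],4],[[0,0,0],[0,0,0],4]]';python3 -m crank '[[[0,0,0],[0,0,0],4],[[0,0,0],[0,0,0],4],[[0,0,0],[0,0,0],4],[[0,0,0],[0,0,0],4]]'; python3 - <<'E'
from h import *
go([661,-20.7,130],86)
S=get_image("side");zoom(S,350,200,160,120,5,"b3.png")
E
```

```text
t: 8.2
ee_pos: [383.9, 229.7, 31.3]
orientation: [1.262, 1.175, -1.26]
ft_force: [-1.0, 0.3, 0.7]
width: 71.1
t: 8.7
ee_pos: [383.8, 230.0, 31.8]
orientation: [1.262, 1.175, -1.258]
ft_force: [0.6, -3.1, 8.4]
width: 53.8
t 8.70 tcp [383.8 230.   31.8] w 53.8 q [ 0.51  0.52  2.12 -0.    0.51  2.15] F [ 0.6 -3.1  8.4]
tilt 0.12 zhead -94.0
shift cm (current axes) [-9.79 29.41 23.08]
turn x 0.0 alt -180.0
shift cm (after turn) [-9.79 29.42 23.07]
```

View pics/b3.png

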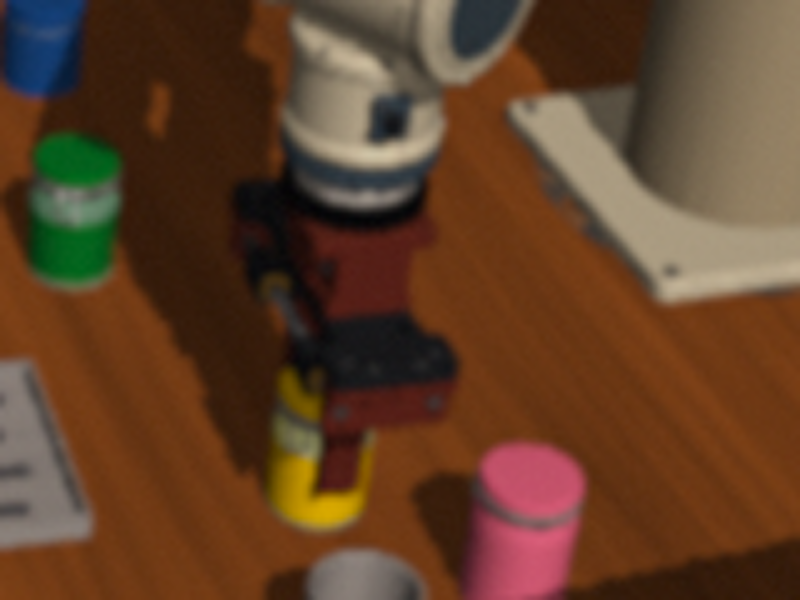

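```bash
python3 -m crank '[[[-2,0,0],[0,0,0],4],[[-4.5,0,0],[0,0,0],4],[[-4.5,0,0],[0,0,0],4],[[0,2,1.6],[0,0,0],4],[[0,3.9,3.1],[0,0,0],4]]';python3 -m crank '[[[0,3.9,3.1],[0,0,0],4],[[0,3.9,3.1],[0,0,0],4],[[0,3.9,3.1],[0,0,0],4],[[0,3.9,3.1],[0,0,0],4],[[0,3.9,3],[0,0,0],4]]';python3 -m crank '[[[0,2.5,2],[0,0,0],4],[[0,1.5,1],[0,0,0],4],[[0,0,0],[0,0,0],4],[[0,0,0],[0,0,0],4]]'; python3 - <<'E'
from h import *
go([661,-20.7,32],86)
S=get_image("side");zoom(S,230,150,160,120,5,"b4.png")
o,R=st()
# expected pixel of jar bottom-front edge centre if centred on TCP
for dy in(-6,-3,0,3,6):
    c=o['ee_pos']-[0,0,31.5]+R[:,1]*dy
    print(dy,(proj(S,c)-[230,150])*5)
E
```

```text
t: 9.38
ee_pos: [438.7, 179.1, 141.9]
orientation: [1.26, 1.176, -1.256]
ft_force: [1.3, -0.1, -2.8]
width: 53.7
t: 10.0
ee_pos: [623.1, 10.4, 140.9]
orientation: [1.26, 1.176, -1.26]
ft_force: [0.5, -0.3, -2.5]
width: 54.2
t: 10.5
ee_pos: [659.0, -20.2, 140.4]
orientation: [1.259, 1.177, -1.261]
ft_force: [-0.9, 0.6, -2.5]
width: 53.7
t 10.50 tcp [659.  -20.2 140.4] w 53.7 q [-0.05  0.57  1.6   0.    0.97  1.59] F [-0.9  0.6 -2.5]
tilt 0.09 zhead -94.0
shift cm (current axes) [10.84  0.22  0.04]
turn x 0.0 alt -180.0
shift cm (after turn) [10.84  0.22  0.04]
-6 [325.7350895  403.12186932]
-3 [320.54731698 403.60465002]
0 [315.35621688 404.08774039]
3 [310.16178602 404.57114072]
6 [304.96402117 405.05485131]
```

View pics/b4.png

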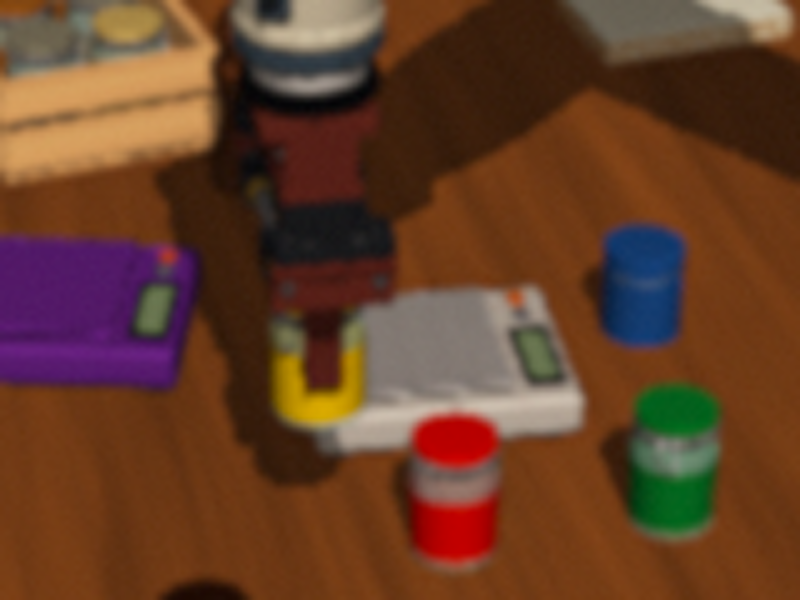

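```bash
python3 -m crank '[[[4.5,0.35,0],[0,0,0],4],[[4.5,0,0],[0,0,0],4],[[1.3,0,0],[0,0,0],4],[[0.5,0,0],[0,0,0],4],[[0,0,0],[0,0,0],4]]';python3 -m crank '[[[0,0,0],[0,0,0],4],[[0,0,0],[0,0,0],8.78],[[0,0,0],[0,0,0],8.78],[[0,0,0],[0,0,0],8.78],[[0,0,0],[0,0,0],8.78]]';python3 -m crank '[[[-4,0,0],[0,0,0],8.78],[[-5,0,0],[0,0,0],8.78],[[-3,0,0],[0,0,0],8.78],[[0,-2,2],[0,0,0],8.78],[[0,-4,4],[0,0,0],8.78]]'; python3 - <<'E'
from h import *
go([393.5,-226,150],-4)
S=get_image("side");zoom(S,230,150,160,120,5,"b5.png")
E
```

```text
t: 11.18
ee_pos: [664.6, -21.2, 34.0]
orientation: [1.261, 1.174, -1.259]
ft_force: [0.8, -0.4, -3.7]
width: 53.4
t: 11.8
ee_pos: [663.8, -21.4, 32.8]
orientation: [1.26, 1.175, -1.26]
ft_force: [-0.2, -0.0, -0.1]
width: 87.1
t: 12.42
ee_pos: [600.5, -76.8, 153.4]
orientation: [1.26, 1.174, -1.257]
ft_force: [0.4, -0.9, -0.6]
width: 87.5
t 12.43 tcp [600.5 -76.8 153.4] w 87.5 q [-0.15  0.48  1.73  0.    0.94  1.49] F [ 0.4 -0.9 -0.6]
tilt 0.15 zhead -93.9
shift cm (current axes) [  0.29 -19.65  16.28]
turn x -89.9 alt 90.1
shift cm (after turn) [  0.29 -16.32 -19.61]
```

View pics/b5.png

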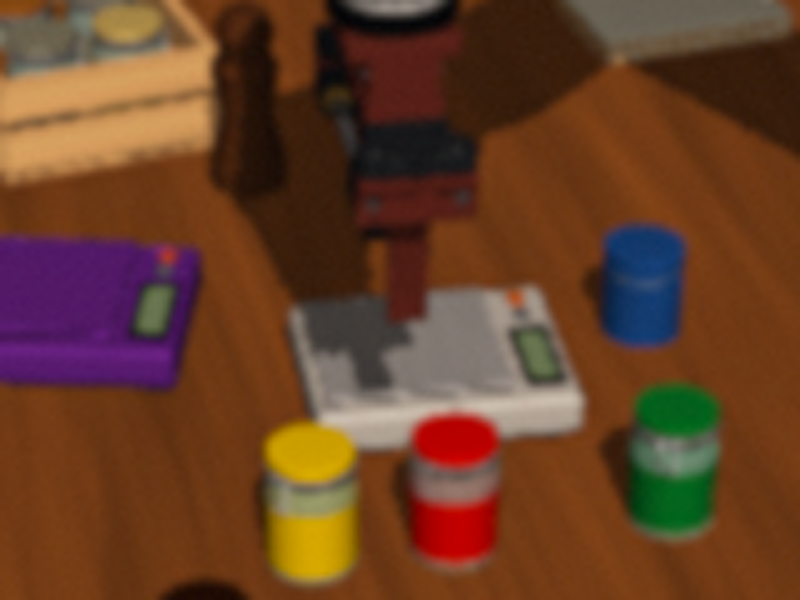

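```bash
python3 -m crank '[[[0,-4,3.3],[0,0,0],8.78],[[0,-4,3.3],[0,0,0],8.78],[[0,-4,3.3],[0,0,0],8.78],[[0,-4,3.3],[0,0,0],8.78],[[0,-3.6,3],[0,0,0],8.78]]';python3 -m crank '[[[0,0,0],[-10,0,0],8.78],[[0,0,0],[-10,0,0],8.78],[[0,0,0],[-10,0,0],8.78],[[0,0,0],[-10,0,0],8.78],[[0,0,0],[-10,0,0],8.78]]';python3 -m crank '[[[0,0,0],[-10,0,0],8.78],[[0,0,0],[-10,0,0],8.78],[[0,0,0],[-10,0,0],8.78],[[0,0,0],[-10,0,0],8.78],[[0,0,0],[0,0,0],8.78]]';python3 -m crank '[[[0,0,0],[0,0,0],8.78]]'; python3 - <<'E'
from h import *
go([393.5,-226,25],-4)
S=get_image("side");zoom(S,290,130,160,120,5,"c1.png")
E
```

```text
t: 13.1
ee_pos: [391.5, -225.8, 152.8]
orientation: [1.26, 1.175, -1.26]
ft_force: [1.0, -0.4, -0.5]
width: 87.8
t: 13.72
ee_pos: [393.0, -225.1, 152.8]
orientation: [0.596, 1.487, -0.596]
ft_force: [-0.1, -0.2, 0.7]
width: 87.6
t: 14.35
ee_pos: [393.0, -225.0, 152.7]
orientation: [0.056, 1.57, -0.056]
ft_force: [0.8, 0.2, 0.3]
width: 88.0
t: 14.48
ee_pos: [393.0, -225.0, 152.7]
orientation: [0.057, 1.57, -0.057]
ft_force: [-0.0, 0.1, -0.6]
width: 87.8
t 14.47 tcp [ 393.  -225.   152.7] w 87.8 q [-0.55  0.28  2.05 -0.    0.81 -0.47] F [-0.   0.1 -0.6]
tilt 0.01 zhead -4.2
shift cm (current axes) [12.77 -0.09  0.06]
turn x -0.2 alt 179.8
shift cm (after turn) [12.77 -0.09  0.06]
```

View pics/c1.png

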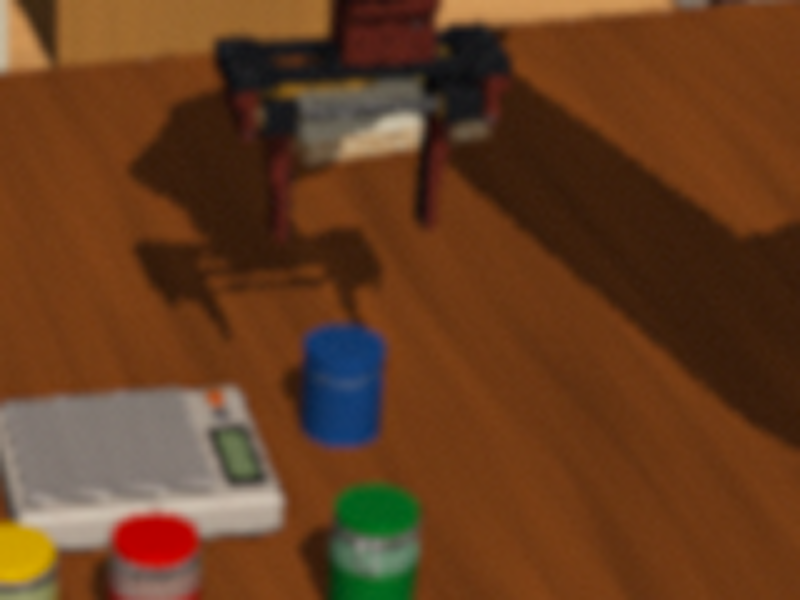

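```bash
python3 -m crank '[[[5,-0.1,0.05],[0,0,0],8.78],[[5,0,0],[0,0,0],8.78],[[3,0,0],[0,0,0],8.78],[[0,0,0],[0,0,0],4],[[0,0,0],[0,0,0],4]]';python3 -m crank '[[[0,0,0],[0,0,0],4],[[0,0,0],[0,0,0],4],[[0,0,0],[0,0,0],4],[[0,0,0],[0,0,0],4]]'; python3 - <<'E'
from h import *
go([557.1,-310.2,120],-4)
S=get_image("side");zoom(S,290,130,160,120,5,"c2.png")
E
```

```text
t: 15.15
ee_pos: [393.8, -226.4, 23.5]
orientation: [0.055, 1.569, -0.056]
ft_force: [-0.8, -0.2, 0.0]
width: 71.0
t: 15.65
ee_pos: [393.9, -226.4, 23.9]
orientation: [0.054, 1.569, -0.056]
ft_force: [-1.1, 1.3, 9.1]
width: 54.5
t 15.65 tcp [ 393.9 -226.4   23.9] w 54.5 q [-0.55  0.54  2.1  -0.    0.5  -0.48] F [-1.1  1.3  9.1]
tilt 0.11 zhead -4.0
shift cm (current axes) [-9.58 -7.23 16.88]
turn x 0.0 alt -180.0
shift cm (after turn) [-9.58 -7.23 16.88]
```

View pics/c2.png

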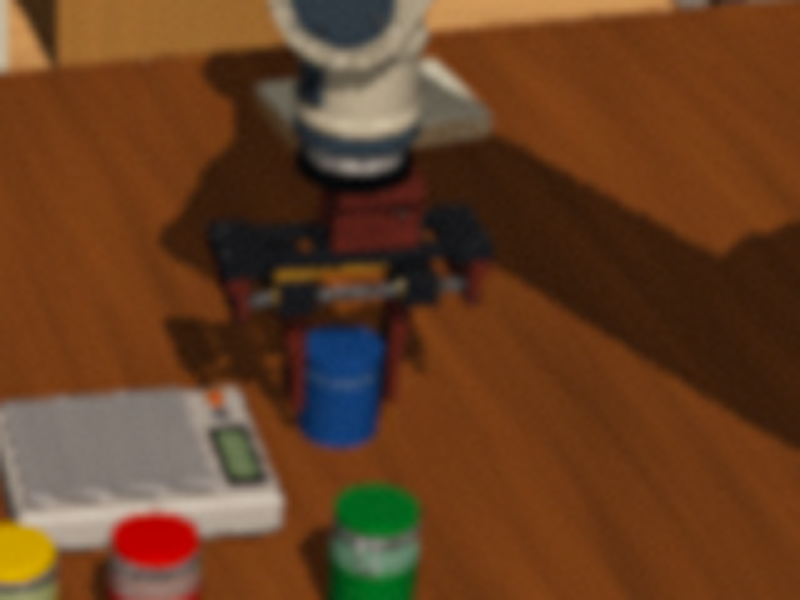

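Tin gripped at 54.5 mm, as expected for its 55 mm diameter. Lifting and carrying.

```bash
python3 -m crank '[[[-2,0,0],[0,0,0],4],[[-3.5,0,0],[0,0,0],4],[[-3,0,0],[0,0,0],4],[[0,-1,2],[0,0,0],4],[[0,-1.8,4],[0,0,0],4]]';python3 -m crank '[[[0,-1.8,4],[0,0,0],4],[[0,-1.6,4],[0,0,0],4],[[0,-1,2.5],[0,0,0],4],[[0,0,0],[0,0,0],4],[[0,0,0],[0,0,0],4]]'; python3 - <<'E'
from h import *
go([557.1,-310.2,24],-4)
S=get_image("side");zoom(S,250,100,160,120,5,"c3.png")
o,R=st()
for dy in(-6,-3,0,3,6):
    c=o['ee_pos']-[0,0,23.5]+R[:,1]*dy
    print(dy,(proj(S,c)-[250,100])*5)
E
```

```text
t: 16.32
ee_pos: [451.0, -258.0, 108.8]
orientation: [0.055, 1.57, -0.055]
ft_force: [1.0, -0.0, -1.8]
width: 54.7
t: 16.95
ee_pos: [551.7, -308.6, 107.5]
orientation: [0.055, 1.572, -0.054]
ft_force: [-0.6, 0.1, -1.4]
width: 54.5
t 16.95 tcp [ 551.7 -308.6  107.5] w 54.5 q [-0.53  0.58  1.68  0.    0.89 -0.46] F [-0.6  0.1 -1.4]
tilt 0.09 zhead -4.0
shift cm (current axes) [ 8.35 -0.12  0.56]
turn x 0.0 alt -180.0
shift cm (after turn) [ 8.35 -0.12  0.56]
-6 [279.99354974 432.833537  ]
-3 [280.72517647 434.94529966]
0 [281.45869881 437.0625338 ]
3 [282.19412413 439.1852607 ]
6 [282.93145986 441.31350177]
```

View pics/c3.png

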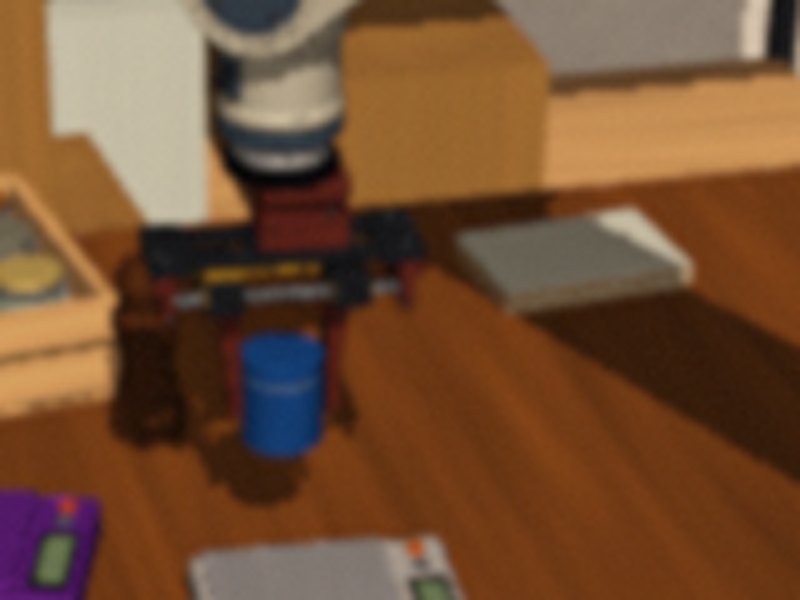

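```bash
python3 -m crank '[[[3.5,-0.1,0.5],[0,0,0],4],[[3.5,0,0],[0,0,0],4],[[0.9,0,0],[0,0,0],4],[[0.4,0,0],[0,0,0],4],[[0,0,0],[0,0,0],4]]';python3 -m crank '[[[0,0,0],[0,0,0],4],[[0,0,0],[0,0,0],8.78],[[0,0,0],[0,0,0],8.78],[[0,0,0],[0,0,0],8.78],[[0,0,0],[0,0,0],8.78]]';python3 -m crank '[[[-4,0,0],[0,0,0],8.78],[[-5,0,0],[0,0,0],8.78],[[-4,0,0],[0,0,0],8.78],[[0,3,-3],[0,0,0],8.78],[[0,5,-3],[0,0,0],8.78]]'; python3 - <<'E'
from h import *
go([417.6,365,150],-4)
S=get_image("side");zoom(S,230,120,160,120,5,"c4.png")
E
```

```text
t: 17.62
ee_pos: [558.3, -311.0, 25.7]
orientation: [0.054, 1.569, -0.055]
ft_force: [0.3, 0.3, -1.8]
width: 54.5
t: 18.25
ee_pos: [557.9, -310.7, 24.7]
orientation: [0.055, 1.57, -0.055]
ft_force: [0.0, 0.1, -0.4]
width: 87.1
t: 18.88
ee_pos: [503.4, -226.9, 155.4]
orientation: [0.056, 1.568, -0.057]
ft_force: [1.3, 0.2, -0.4]
width: 87.9
t 18.88 tcp [ 503.4 -226.9  155.4] w 87.9 q [-0.45  0.41  1.84  0.    0.89 -0.37] F [ 1.3  0.2 -0.4]
tilt 0.13 zhead -4.1
shift cm (current axes) [  0.46  58.43 -12.8 ]
turn x -0.1 alt 179.9
shift cm (after turn) [  0.46  58.45 -12.69]
```

View pics/c4.png

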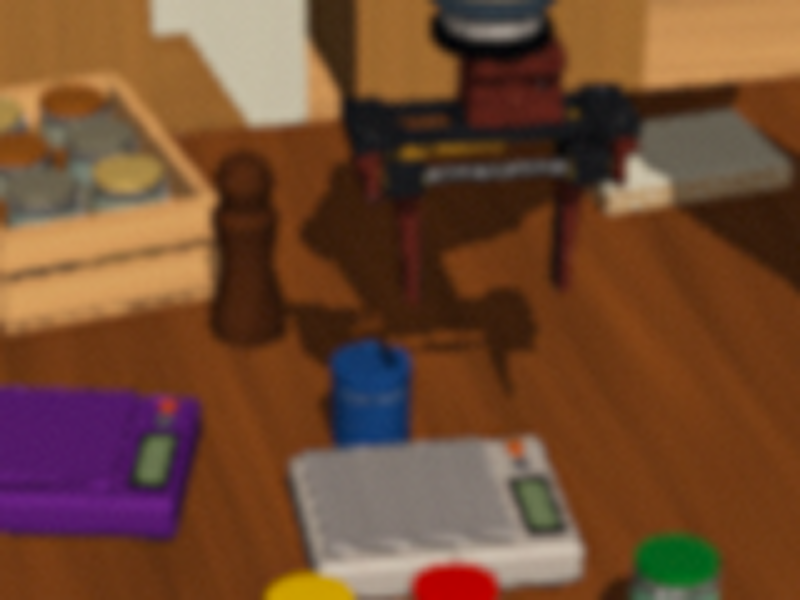

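```bash
python3 -m crank '[[[0,5.8,-1.3],[0,0,0],8.78],[[0,5.8,-1.3],[0,0,0],8.78],[[0,5.8,-1.3],[0,0,0],8.78],[[0,5.8,-1.3],[0,0,0],8.78],[[0,5.8,-1.3],[0,0,0],8.78]]';python3 -m crank '[[[0,5.8,-1.3],[0,0,0],8.78],[[0,5.8,-1.3],[0,0,0],8.78],[[0,5.8,-1.3],[0,0,0],8.78],[[0,5.8,-1.3],[0,0,0],8.78],[[0,4.5,-1],[0,0,0],8.78]]';python3 -m crank '[[[0,0,0],[0,0,0],8.78],[[0,0,0],[0,0,0],8.78]]'; python3 - <<'E'
from h import *
go([417.6,365,22],-4)
S=get_image("side");T=get_image("top");zoom(S,350,230,160,120,5,"d1.png");zoom(T,230,150,240,180,3,"d2.png")
for k in('red','yellow','green','blue'):
  print(k,'T',[(m,ray(T,m[1],65 if k=='blue' else 80)[:2].round(1)) for m in masks(T,k)])
o,R=st()
for s in(1,-1):print((proj(S,o['ee_pos']+s*R[:,2]*44)-[350,230])*5)
E
```

```text
t: 19.55
ee_pos: [458.7, 68.8, 154.9]
orientation: [0.055, 1.569, -0.055]
ft_force: [1.1, 0.2, 0.5]
width: 88.1
t: 20.18
ee_pos: [415.9, 350.2, 154.8]
orientation: [0.054, 1.57, -0.053]
ft_force: [-0.2, -0.7, -0.3]
width: 87.8
t: 20.42
ee_pos: [416.0, 347.1, 154.4]
orientation: [0.054, 1.571, -0.055]
ft_force: [0.4, -0.3, 0.0]
width: 88.0
t 20.43 tcp [416.  347.1 154.4] w 88.0 q [ 0.67  0.4   1.86 -0.    0.88  0.74] F [ 0.4 -0.3  0. ]
tilt 0.06 zhead -4.0
shift cm (current axes) [13.24  1.81  0.04]
turn x 0.0 alt -180.0
shift cm (after turn) [13.24  1.81  0.04]
red T [(((323, 214, 20, 22, 340), array([332.07, 224.44])), array([574.7, -15.2]))]
yellow T [(((324, 183, 20, 23, 371), array([333.42, 193.6 ])), array([658.5, -21.2]))]
green T [(((325, 266, 17, 17, 228), array([332.8, 274. ])), array([442. , -13.4]))]
blue T [(((430, 220, 22, 19, 308), array([440.7 , 229.46])), array([ 555.9, -309.2]))]
[284.62790736 272.95234553]
[459.33475208 253.45487929]
```

View pics/d1.png

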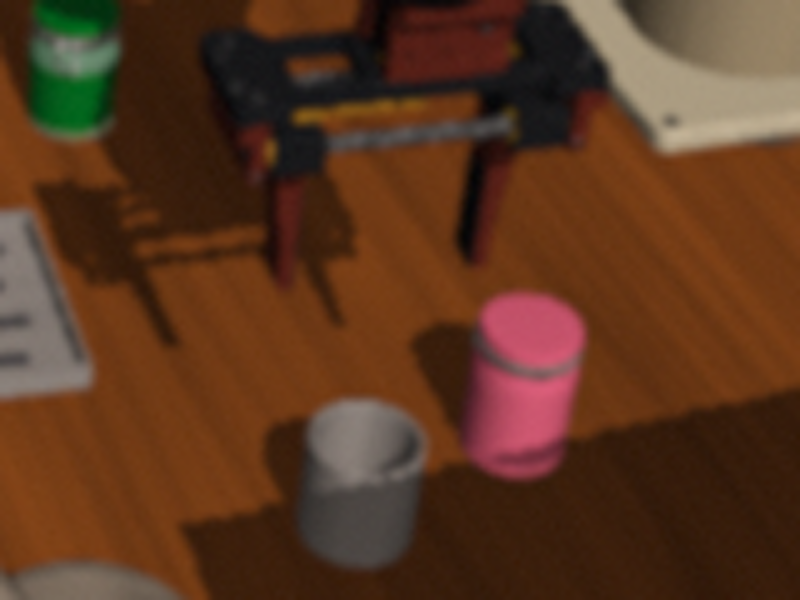

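View pics/d2.png

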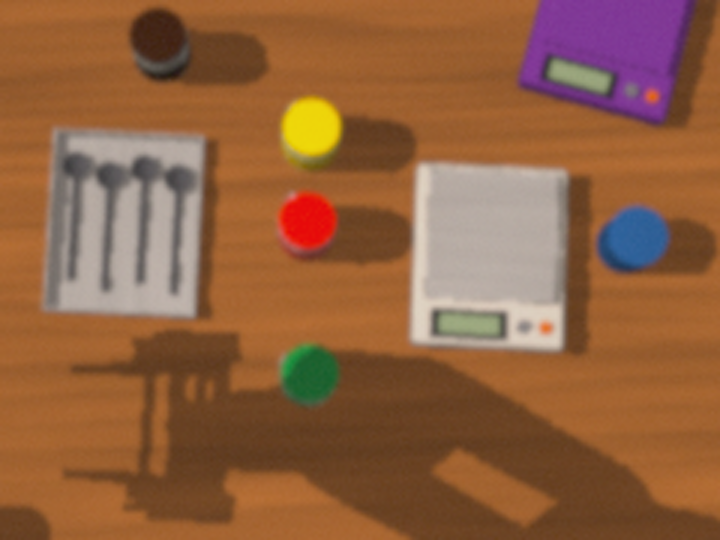

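Top view: red and yellow are in line, 32 px apart, between tray and scale. Blue is at the scale's right side, and the brown and green jars have not moved. Next, the cup.

```bash
python3 -m crank '[[[2,1.75,0.1],[0,0,0],8.78],[[4.5,0,0],[0,0,0],8.78],[[4.5,0,0],[0,0,0],8.78],[[2.2,0,0],[0,0,0],8.78],[[0,0,0],[0,0,0],8.78]]'; python3 - <<'E'
from h import *
go([417.6,364.5,22],-4)
S=get_image("side");zoom(S,350,230,160,120,5,"d3.png")
E
```

```text
t: 21.15
ee_pos: [417.9, 363.1, 21.3]
orientation: [0.054, 1.573, -0.058]
ft_force: [-1.0, 0.2, 0.7]
width: 88.0
t 21.15 tcp [417.9 363.1  21.3] w 88.0 q [ 0.69  0.63  1.88 -0.    0.64  0.77] F [-1.   0.2  0.7]
tilt 0.22 zhead -4.1
shift cm (current axes) [-0.07  0.14 -0.04]
turn x -0.1 alt 179.9
shift cm (after turn) [-0.07  0.14 -0.04]
```

View pics/d3.png

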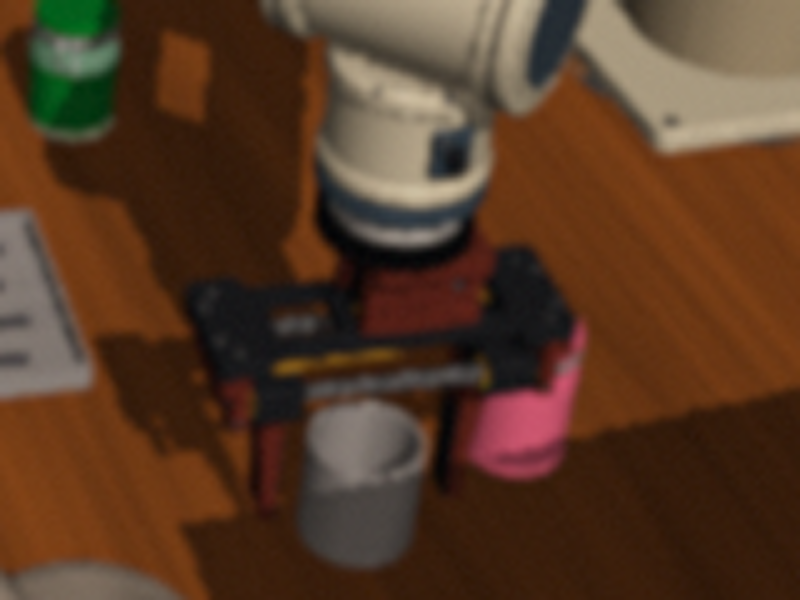

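```bash
python3 -m crank '[[[0,0.1,0],[0,0,0],4],[[0,0,0],[0,0,0],4],[[0,0,0],[0,0,0],4],[[0,0,0],[0,0,0],4],[[0,0,0],[0,0,0],4]]';python3 -m crank '[[[0,0,0],[0,0,0],4],[[-2,0,0],[0,0,0],4],[[-4.5,0,0],[0,0,0],4],[[-4.5,0,0],[0,0,0],4],[[0,0,0],[0,0,0],4]]'; python3 - <<'E'
from h import *
go([566,-184,130],-4)
S=get_image("side");zoom(S,350,210,160,120,5,"d4.png")
E
```

```text
t: 21.82
ee_pos: [418.8, 366.4, 23.4]
orientation: [0.055, 1.57, -0.054]
ft_force: [-1.4, 0.4, 6.2]
width: 58.3
t: 22.45
ee_pos: [420.7, 367.9, 137.1]
orientation: [0.059, 1.564, -0.05]
ft_force: [0.8, 0.7, -1.5]
width: 58.7
t 22.45 tcp [420.7 367.9 137.1] w 58.7 q [ 0.7   0.44  1.84 -0.    0.85  0.77] F [ 0.8  0.7 -1.5]
tilt 0.46 zhead -4.0
shift cm (current axes) [  0.52 -54.05  18.33]
turn x 0.0 alt -180.0
shift cm (after turn) [  0.52 -54.05  18.34]
```

View pics/d4.png

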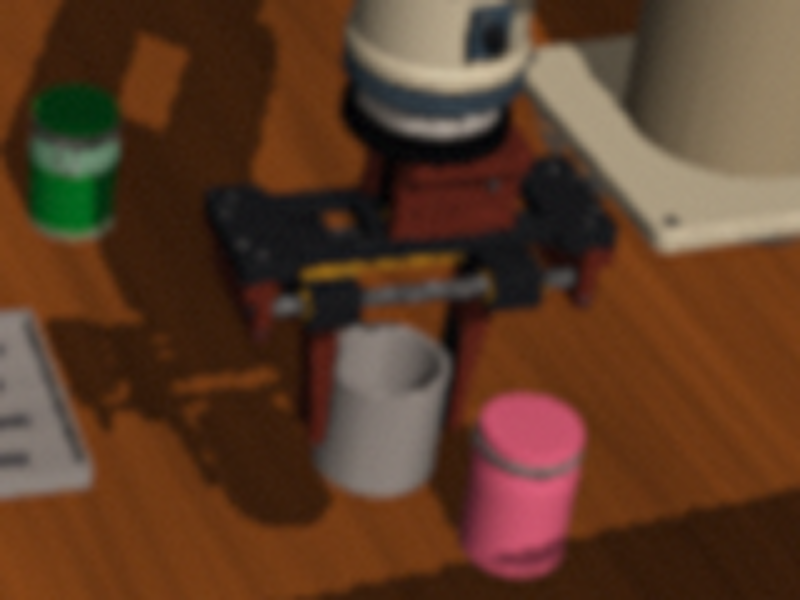

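```bash
python3 -m crank '[[[0,-3,1],[0,0,0],4],[[0,-5,1.7],[0,0,0],4],[[0,-5,1.7],[0,0,0],4],[[0,-5,1.7],[0,0,0],4],[[0,-5,1.7],[0,0,0],4]]';python3 -m crank '[[[0,-5,1.7],[0,0,0],4],[[0,-5,1.7],[0,0,0],4],[[0,-5,1.7],[0,0,0],4],[[0,-5,1.7],[0,0,0],4],[[0,-5,1.7],[0,0,0],4]]';python3 -m crank '[[[0,-4,1.2],[0,0,0],4],[[0,-2,0.8],[0,0,0],4],[[0,0,0],[0,0,0],4],[[0,0,0],[0,0,0],4]]'; python3 - <<'E'
from h import *
go([566,-184,64],-4)
S=get_image("side");zoom(S,230,120,160,120,5,"d5.png")
o,R=st()
for dy in(-6,-3,0,3,6):
    c=o['ee_pos']-[0,0,23.4-60]+R[:,1]*dy
    print(dy,'rim ctr',(proj(S,c)-[230,120])*5)
    
E
```

```text
t: 23.12
ee_pos: [479.6, 129.4, 131.5]
orientation: [0.054, 1.572, -0.055]
ft_force: [-0.1, 0.8, -1.1]
width: 58.3
t: 23.75
ee_pos: [547.0, -125.6, 131.4]
orientation: [0.055, 1.573, -0.054]
ft_force: [-0.1, -0.2, -1.3]
width: 58.5
t: 24.25
ee_pos: [562.8, -183.8, 132.1]
orientation: [0.055, 1.572, -0.053]
ft_force: [-0.0, -0.0, -1.6]
width: 58.7
t 24.25 tcp [ 562.8 -183.8  132.1] w 58.7 q [-0.34  0.49  1.76  0.    0.89 -0.27] F [-0.  -0.  -1.6]
tilt 0.11 zhead -3.9
shift cm (current axes) [6.81 0.   0.33]
turn x 0.1 alt -179.9
shift cm (after turn) [6.81 0.   0.33]
-6 rim ctr [408.39223948 307.39209204]
-3 rim ctr [409.2339256  309.65081815]
0 rim ctr [410.07798086 311.915902  ]
3 rim ctr [410.92441527 314.18737047]
6 rim ctr [411.7732389 316.4652506]
```

View pics/d5.png

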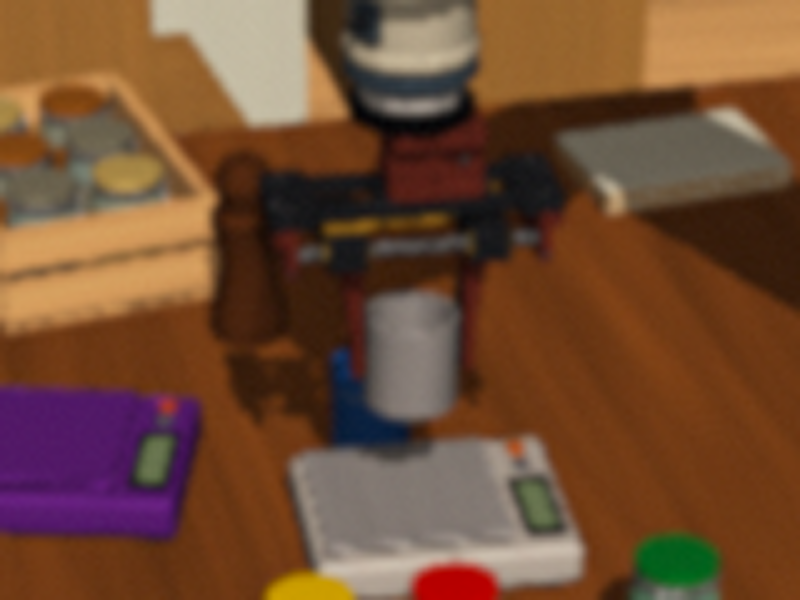

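```bash
python3 -m crank '[[[3,0,0.3],[0,0,0],4],[[2.5,0,0],[0,0,0],4],[[0.8,0,0],[0,0,0],4],[[0.3,0,0],[0,0,0],4],[[0,0,0],[0,0,0],4]]';python3 -m crank '[[[0,0,0],[0,0,0],4],[[0,0,0],[0,0,0],4]]'; python3 - <<'E'
from h import *
go([566,-184,64],-4)
E
```

```text
t: 24.92
ee_pos: [567.0, -185.3, 67.3]
orientation: [0.054, 1.569, -0.055]
ft_force: [-0.5, 0.4, -1.4]
width: 58.3
t: 25.18
ee_pos: [566.9, -185.7, 67.3]
orientation: [0.055, 1.569, -0.055]
ft_force: [0.3, -0.3, -1.1]
width: 58.4
t 25.18 tcp [ 566.9 -185.7   67.3] w 58.4 q [-0.34  0.59  1.78  0.    0.77 -0.27] F [ 0.3 -0.3 -1.1]
tilt 0.06 zhead -4.0
shift cm (current axes) [ 0.33  0.16 -0.11]
turn x 0.0 alt -180.0
shift cm (after turn) [ 0.33  0.16 -0.11]
```

```bash
python3 -m crank '[[[0.3,0.1,-0.05],[0,0,0],4],[[0,0,0],[0,0,0],4],[[0,0,0],[0,0,0],4]]'; python3 - <<'E'
from h import *
go([566,-184,64],-4)
S=get_image("side");zoom(S,230,120,160,120,5,"d6.png")
E
```

```text
t: 25.55
ee_pos: [566.1, -184.5, 63.6]
orientation: [0.055, 1.57, -0.055]
ft_force: [-0.0, 0.1, -1.0]
width: 58.3
t 25.55 tcp [ 566.1 -184.5   63.6] w 58.3 q [-0.34  0.6   1.78 -0.    0.76 -0.27] F [-0.   0.1 -1. ]
tilt 0.01 zhead -4.0
shift cm (current axes) [-0.04  0.05 -0.01]
turn x 0.0 alt -180.0
shift cm (after turn) [-0.04  0.05 -0.01]
```

View pics/d6.png

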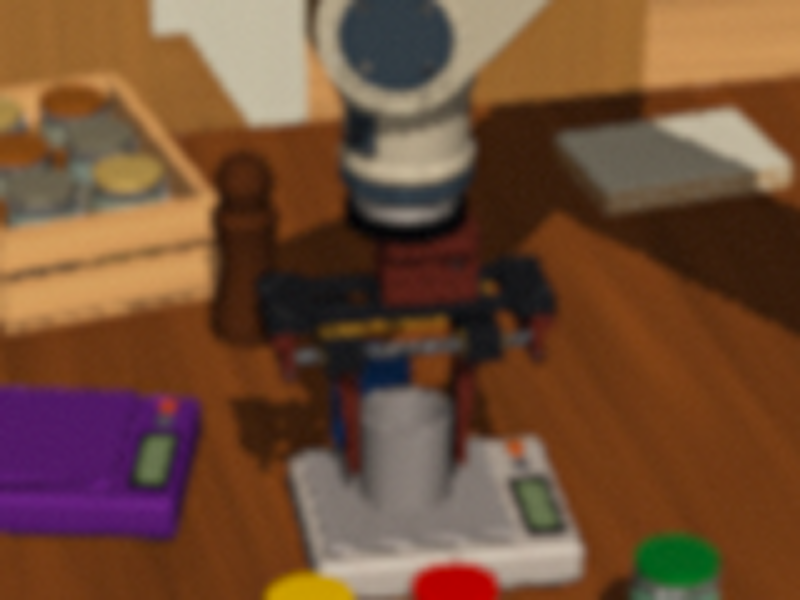

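```bash
python3 -m crank '[[[0.1,0,0],[0,0,0],4],[[0,0,0],[0,0,0],4],[[0,0,0],[0,0,0],7],[[0,0,0],[0,0,0],8.78],[[0,0,0],[0,0,0],8.78]]';python3 -m crank '[[[0,0,0],[0,0,0],8.78],[[-2,0,0],[0,0,0],8.78],[[-4,0,0],[0,0,0],8.78],[[-4,0,0],[0,0,0],8.78],[[-3,-2,0],[0,0,0],8.78]]';python3 -m crank '[[[0,-5,-2],[0,0,0],8.78],[[0,-5,-4],[0,0,0],8.78],[[0,-5,-4],[0,0,0],8.78],[[0,-5,-4],[0,0,0],8.78],[[0,0,0],[0,0,0],8.78]]';python3 -m crank '[[[0,-4,-5],[0,0,0],8.78],[[0,-2,-5],[0,0,0],8.78],[[0,0,0],[0,0,0],8.78],[[0,0,0],[0,0,0],8.78]]'; python3 - <<'E'
from h import *
go([300,-450,150],-4)
S=get_image("side");T=get_image("top");zoom(S,230,140,200,150,4,"e1.png");zoom(T,230,150,240,180,3,"e2.png");zoom(T,310,180,160,120,5,"e3.png")
for k in('red','yellow','green','blue'):
  print(k,'T',[(m,ray(T,m[1],65 if k=='blue' else 80)[:2].round(1)) for m in masks(T,k)])
E
```

```text
t: 26.22
ee_pos: [566.2, -184.5, 62.6]
orientation: [0.055, 1.57, -0.055]
ft_force: [-0.6, -0.3, -0.2]
width: 85.1
t: 26.85
ee_pos: [565.4, -204.0, 196.0]
orientation: [0.053, 1.568, -0.054]
ft_force: [-0.7, 0.4, -0.7]
width: 88.2
t: 27.48
ee_pos: [411.8, -393.7, 194.2]
orientation: [0.058, 1.569, -0.06]
ft_force: [0.8, -0.7, 0.4]
width: 87.7
t: 27.98
ee_pos: [312.6, -442.7, 193.5]
orientation: [0.054, 1.569, -0.055]
ft_force: [0.4, 0.4, 0.5]
width: 88.0
t 27.98 tcp [ 312.6 -442.7  193.5] w 88.0 q [-0.98  0.34  1.84  0.    0.96 -0.91] F [0.4 0.4 0.5]
tilt 0.08 zhead -4.0
shift cm (current axes) [ 4.35 -0.81 -1.21]
turn x 0.0 alt -180.0
shift cm (after turn) [ 4.35 -0.81 -1.21]
red T [(((323, 214, 20, 22, 341), array([331.97, 224.39])), array([574.9, -14.9]))]
yellow T [(((324, 182, 20, 24, 372), array([333.4 , 193.57])), array([658.6, -21.1]))]
green T [(((325, 266, 18, 17, 246), array([333.07, 274.02])), array([441.9, -14.1]))]
blue T [(((430, 220, 22, 19, 310), array([440.55, 229.38])), array([ 556.1, -308.8]))]
```

View pics/e1.png

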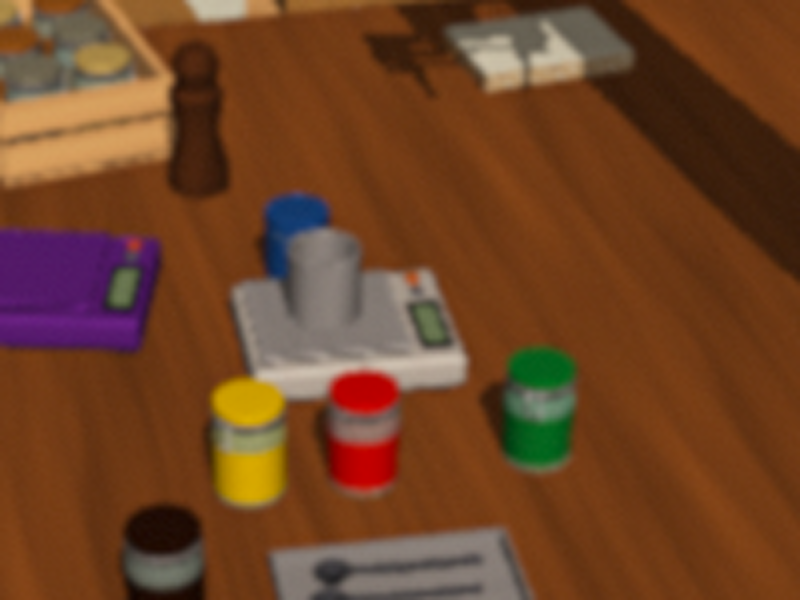

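View pics/e2.png

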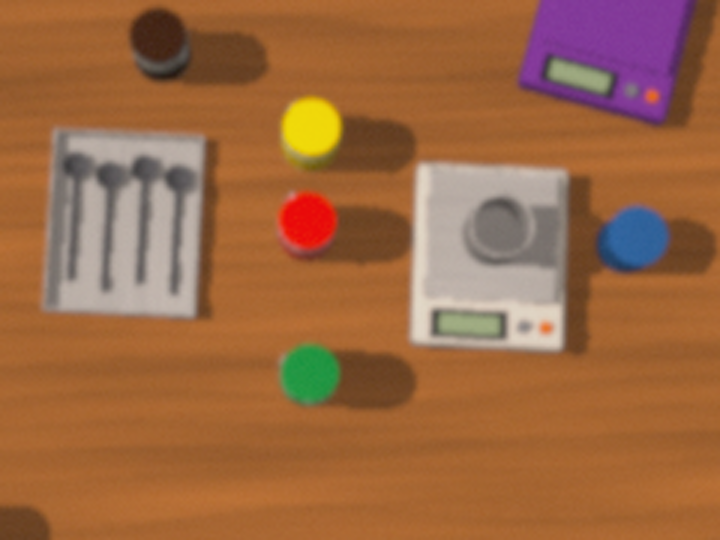

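View pics/e3.png

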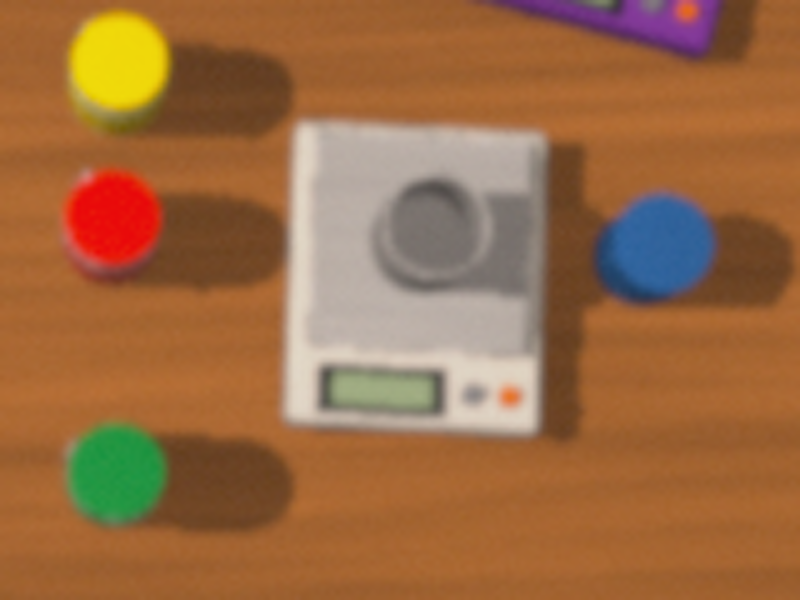

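```bash
python3 - <<'E'
from h import *
T=get_image("top");S=get_image("side")
P=lambda x,y,u0,v0,k:np.array((u0+(x+.5)/k-.5,v0+(y+.5)/k-.5))
zoom(T,365,200,60,60,10,"f1.png");zoom(S,280,190,70,60,10,"f2.png")
I=lambda d,p,u0,v0,k:((proj(d,p)-[u0,v0]+.5)*k-.5).round(1)
print('exp rim T',I(T,[566.1,-184.5,100],365,200,10),'base',I(T,[566.1,-184.5,40],365,200,10),'S rim',I(S,[566.1,-184.5,100],280,190,10))
sc=np.array([ray(T,P(*p,310,180,5),34) for p in[(298,121),(547,132),(540,434),(285,422)]])[:,:2]
print(sc.round(1).tolist(),sc.mean(0))
ex=np.array([np.cos(np.radians(-4)),np.sin(np.radians(-4))]);ey=np.array([-ex[1],ex[0]])
pl=sc.mean(0)+17.5*ex;print('plate',pl)
for n,p,z in(('red',(112,219),80),('yel',(119,62),80),('blue',(660,246),65),('grn',(116,474),80)):
    q=ray(T,P(*p,310,180,5),z)[:2];d=q-pl;print(n,q.round(1),'in scale frame',(d@ex).round(1),(d@ey).round(1))
E
```

```text
exp rim T [317.2 254.2] base [288.9 286. ] S rim [313.8 123. ]
[[636.7, -120.8], [627.1, -258.7], [459.6, -247.3], [469.8, -107.8]] [ 548.2986324  -183.64444849]
plate [ 565.75600328 -184.86518678]
red [577.5 -15.1] in scale frame -0.1 170.2
yel [662.9 -21.2] in scale frame 85.5 170.0
blue [ 557.6 -311.7] in scale frame 0.7 -127.1
grn [440.9 -13.4] in scale frame -136.5 162.3
```

View pics/f1.png

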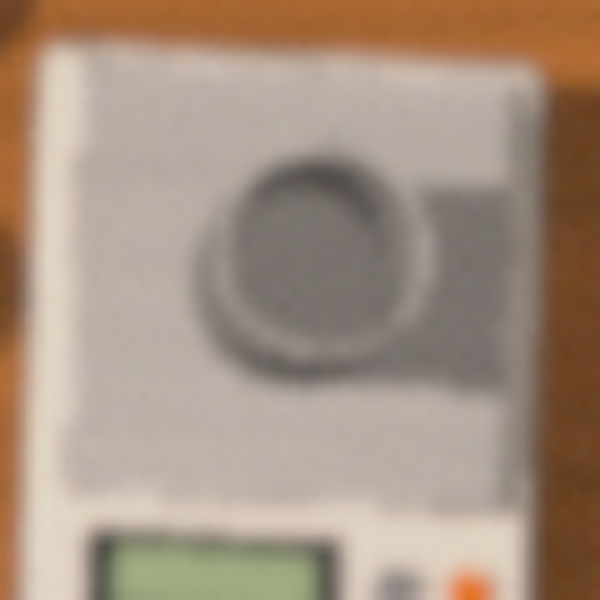

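View pics/f2.png

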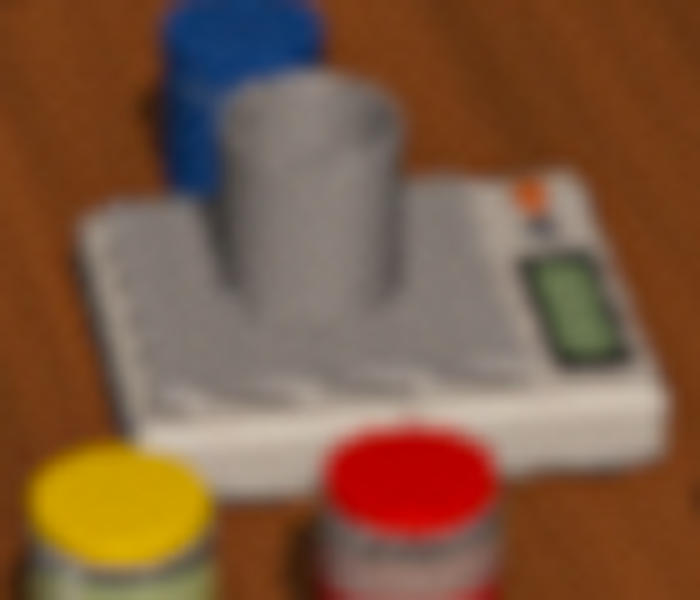

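The close-ups show the cup's rim at about (325,260) in the top crop, against (317,254) expected, so the cup is within about 3 mm of the plate's middle and upright. Everything else measures on target and the arm is clear, so I'm handing in.

```bash
python3 -c "
from workcell import *
print(get_obs()['qvel'].round(3),get_obs()['ft_force'].round(1)); print(close_job())"
```

```text
[-0.005  0.002  0.002 -0.    -0.002 -0.004] [-0.  -0.9  0.6]
the job is handed in; nothing more can be done
None
```

I placed all four pieces with one grasp each, at about 28 s on the robot's clock, and handed the job in. The hand-in gives no verdict, so the figures below are my own last measurements, from the top camera in the scale's axes.

| Piece | Measured | Target |
|---|---|---|
| Cup | about 2–3 mm off the plate's middle | within 12 mm |
| Red jar | x −0.1 mm, y 170.2 mm | x 0, y 170 mm |
| Yellow jar | x 85.5 mm, y 170.0 mm; about 3 cm gap to red | x 84 mm, y 170 mm; 30 mm gap |
| Blue tin | x 0.7 mm, y −127.1 mm | x 0, y −127.5 mm |

- **State at hand-in:** All four stand upright and released, and the arm was well clear of everything.
- **Left alone:** The green jar stayed put to within about 1 mm. Brown and the mill looked unmoved in the pictures. I never worked close to the mortar and did not measure it again.
- **Disagreement between cameras:** The two views differed by up to about 5 mm on absolute positions, mostly in y. I leaned on the top view, which agreed with where the arm gripped and set down the pieces to about 2–3 mm.

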